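# Change over the ink warmer

## Robot

A 6-joint arm with a two-finger parallel gripper is mounted at the origin on a cart in front of the work surface, level with it; the furniture and walls round the work are solid. World frame = base frame: x ahead of the robot, y to its left, z up, the work surface at z = 0. Lengths are in m, angles in rad, forces in N, time in s.
With the tool pointing down it reaches from about 0.35 to 0.875 m from the base axis. Payload 15.5 kg.
Tool frame: the origin (TCP) lies on the centre line of the jaws, within the pads' length; the fingertips stand 17 mm ahead of it and the grasp point (between the pads) lies 2 mm behind it; z points along the fingers, y is the line along which they close (so a half turn about z gives the same grasp; the last joint's range is limited). The gripper opens to 85 mm and grips with 20 to 120 N. Pads are 22 mm wide; open, the fingers measure 114 mm over their backs; the gripper's body (76 mm by 85 mm) begins 54 mm behind the grasp point. The pads swing forward as they close: fully open they stand 13 mm farther back than shut.
Start: joints at [1.044, 0.494, 1.345, -0, 1.302, -0.096], TCP at [0.262, 0.568, 0.248] pointing down, gripper open.
Joint ranges: [-2.91, 2.91], [-0.82, 2.16], [0.22, 2.67], [-1.22, 4.37], [0.12, 2.79], [-3.08, 3.08]. Speed limits (rad/s): [1.89, 1.89, 2.57, 3.01, 3.01, 3.01].

## Interface

Orientations are given as a unit quaternion [w, x, y, z].
In Python, from plant import ctrl gives the robot as it stands.
- The arm moves only by the shell command python3 inch.py, which reads ROWS from standard input. ROWS is a JSON list of rows, 1 to 5 of them, each of 7 numbers: the opening from 0.0 (shut) to 1.0 (fully open), then dx, dy, dz in m, then a rotation vector rx, ry, rz in rad; each row shifts and turns the commanded pose from where the row before left it, along the tool's axes as they then stand; what a row does not reach is not made up. A row lasts 1/12 s, in which the tool goes at most 0.0417 m and 0.125 rad, less where a joint would pass 70% of its speed; a pose out of reach is approached as far as the arm can. The fingers move at their own pace and stop on an object; the grip force is fixed at half the most. Time passes only in rows, so rows that do not move let the fingers close. It prints the time, the measured TCP pose, the force, the opening and the grip force at its end. Input that does not fit is refused with a message, and nothing moves.
- ctrl.observe(): the state, without advancing time (a new reading comes with each control period).
- ctrl.grab_frame(name): name is "scene" or "side" or "wrist"; returns the picture (480x640x3 uint8, blue, green, red); there is no depth.
- ctrl.camera_params(name): a dict with "intrinsics" (3x3 intrinsics, pixels), "R" (3x3) and "t" (3): a world point X has camera coordinates R X + t; the wrist camera has in their place "tool_from_camera" (4x4, takes a point from camera to tool coordinates, whose origin is the TCP and whose axes are the flange's). Camera axes: x right, y down, z forward; pixel columns grow to the right and rows downward; lengths in m; the calibration is good to about 2 mm. The wrist camera is an equidistant fisheye: a pixel r from the principal point sees the ray r / f radians off the axis. A picture is of the moment at which its call begins: read the wrist's pose just before it. camera_params takes no time and is no camera call.
- ctrl.finish_job(): hands the job in; it is judged then, once.
The state is a dict: "time_s": time; "joints": joint angles; "dq": joint speeds; "joint_torque": joint torques, N m; "eef_pos": TCP position; "orientation": TCP orientation; "ft_force": force on the tool from outside, world axes, zero at the start; "wrist_torque": the same for the moment, N m; "grip_width": opening from 0.0 (shut) to 1.0 (fully open); "grasp_force": force on a finger pad.
Only numpy, scipy, OpenCV 4.12 (cv2) and the standard library are available. Lean on these libraries where they do the work, as an engineer would, in place of code of your own. Each camera call takes 0.05 s, during which the arm holds its last target. There are 200 camera calls.

## Task

First swing the grille of the ink warmer up and over its balance point so that it stands open by itself, then lift the open tin of ochre ink out of the well, keeping it upright, and set it down (do not drop it) in the middle of the brown lino tile on the wooden block. Next lay the red-capped ink tube that lies beside the warmer flat in the well, square to it and in the middle, and only then turn the thermostat dial so that its white pointer stands at the red mark. Leave the grille standing open and the other things on the table where they are.

Things in the scene. Friction and masses are not known exactly. Their poses are not given: they have to be found in the camera images.
- warmer: Grey ink warmer, fixed, upright. Origin on the table under the well's centre; x to its back, y to its left. The open-topped well is 120 (x) by 190 mm (y) inside, its floor 20 mm, the rim of its 8 mm walls 72 mm above the table. Ahead of it (x -66 to -155 mm) a 206 mm wide console slopes down at 27 degrees towards the front, from 72 to 30 mm high; the dial is on its right half.
- grille (a joint): Angle of the steel wire grille over the well, rad: 0 shut and flat, growing as its front edge is lifted. Hinged at the well's back, it swings freely, weighs 0.35 kg and balances near 1.6: below that it falls shut, beyond it falls back to its stop at 1.95 and stays. It is 200 mm wide and reaches 146 mm from the hinge.
- grille_hinge (a point): Point on the grille's hinge line (which runs along the warmer's y), at x 74, y 0, z 78 mm in the warmer's frame.
- grille_bar (a point): Middle of the grille's black round grip bar, 14 mm thick, 92 mm long along the warmer's y. It swings with the grille, 40 mm ahead of the front edge, on two struts 80 mm apart; the space between bar and grille is free. Shut, it is at x -112, y 45, z 92 mm in the warmer's frame (186 mm ahead of the hinge line, 14 mm above it), 33 mm clear of the console below.
- dial (a joint): Angle of the black thermostat dial, rad, 0 to 2.45, growing clockwise as seen facing the sloping panel. At 0 its white pointer is 1.2 rad left (anticlockwise) of straight up the slope. Black scale marks every 0.35 rad; the one red mark is at 1.40. It starts between 0 and 0.45 and stays where it is left (friction 0.03 N m).
- dial_grip (a point): Point on the dial's axis, 28 mm out from the panel along its normal, which leans 27 degrees from vertical towards the warmer's front; at x -126, y -55, z 77 mm in the warmer's frame. The dial's finger bar is 46 mm long (along the pointer), 14 mm thick, and stands 6 to 37 mm out from the panel on a round skirt 50 mm across and 6 mm high.
- ochre_tin: Open round tin of ochre yellow ink, white outside, 67 mm across, 45 mm high, 0.18 kg. Origin: centre of its underside. It starts standing in the well.
- tile_top (a point): Centre of the top of the brown flat lino tile, 105 mm (own x) by 148 mm (own y), 4 mm thick, fixed on a pale wooden block 125 x 170 x 50 mm high that stands fixed on the table left of the warmer. The tile top is 54 mm above the table.
- ink_tube: White ink tube with a red cap, rigid, lying flat on the table; 39 mm wide (own x), 146 mm long (own y), up to 28 mm high, 0.03 kg. Origin: centre of its underside.
- jar: Bystander: closed clear glass jar with a dark lid, 70 x 70 x 86 mm high. Origin: centre of its underside. To be left alone.
- red_tin: Bystander: closed ink tin with a red lid, 87 x 91 x 55 mm high. Origin: centre of its underside. To be left alone.
- orange_paint: Bystander: closed paint tin with a red and yellow wrapper, 77 x 77 x 77 mm high. Origin: centre of its underside. To be left alone.
- black_brayer: Bystander: small ink roller with a black handle, 156 x 68 x 41 mm high, handle toward +x. Origin: centre of its underside. To be left alone.

How it is judged:
On the way, in this order (a step that is already met when the one before it is completed fails the run):
1. the grille has been swung past its balance point and stands open by itself (value of joint grille above 1.8 rad and velocity of joint grille between -0.1 and 0.1 rad/s and contact force between grille and the fingers below 0.3 N), for 0.3 s.
2. the ochre tin stands upright and released on the brown tile (x of ochre_tin in the frame of tile_top between -0.035 and 0.035 m and y of ochre_tin in the frame of tile_top between -0.06 and 0.06 m and z of ochre_tin in the frame of tile_top between -0.005 and 0.008 m and angle between ochre_tin's own z axis and vertical below 0.1 rad and linear speed of ochre_tin below 0.02 m/s and contact force between ochre_tin and the fingers below 0.3 N), for 0.2 s.
3. the red-capped tube lies flat and released in the well (x of ink_tube in the frame of warmer between -0.05 and 0.05 m and y of ink_tube in the frame of warmer between -0.03 and 0.03 m and z of ink_tube in the frame of warmer between 0.015 and 0.032 m and angle between ink_tube's own z axis and vertical below 0.2 rad and linear speed of ink_tube below 0.02 m/s and contact force between ink_tube and the fingers below 0.3 N), for 0.2 s.
4. the dial has been turned to the red mark and let go (value of joint dial between 1.28 and 1.52 rad and contact force between dial and the fingers below 0.3 N), for 0.2 s.
At the end, for the whole second after the job is handed in: Grille open by itself (over 1.8 rad); tin upright (0.1 rad) on the tile, centre within 35 mm across and 60 mm along of its centre; tube flat on the well floor, centre within 50 mm (x) and 30 mm (y) of the well centre; dial at 1.40 +- 0.12 rad; all released, at rest (all of step 1 and all of step 2 and all of step 3 and all of step 4); the robot touches nothing.
It fails at once if the open tin is tipped by more than 0.5 rad (angle between ochre_tin's own z axis and vertical above 0.5 rad).
It fails at once if the tin is dropped (moves faster than 0.5 m/s with no finger on it) (contact force between ochre_tin and the fingers below 0.1 N and linear speed of ochre_tin above 0.5 m/s).
It fails at once if a bystander is moved by more than 30 mm (distance of any of jar, red_tin, orange_paint, black_brayer from where it was at the start of the episode above 0.03 m).
It also fails if it takes over 72 s, if anything falls off the work surface, if the arm or the gripper's body presses on something with over 40 N, if the wrist force passes 120 N, or if a joint passes its speed limit or range.

## Working session

There is one attempt and no reset: what is moved stays moved. The work goes in short steps, Python scripts to look and compute and a shell command to move; the robot and the scene stay as the last step left them, time stands still between calls to the robot, and variables do not carry over. Pictures are saved under pics/ and viewed, at most 10 in all, crops included, and the job is handed in when it is done.

```bash
mkdir -p pics; ls
python3 - <<'E'
from plant import ctrl
import cv2
for n in ("scene","side"):
    im=ctrl.grab_frame(n); cv2.imwrite(f"pics/{n}0.png",im)
    p=ctrl.camera_params(n); print(n,p)
print(ctrl.camera_params("wrist"))
print(ctrl.observe())
E
```

```text
inch.py
pics
plant.py
scene {'intrinsics': array([[521.37784023,   0.        , 322.73032094],
       [  0.        , 521.37784023, 237.16980195],
       [  0.        ,   0.        ,   1.        ]]), 'R': array([[ 0.74619225, -0.66572546,  0.00259815],
       [-0.39588743, -0.44686958, -0.80223483],
       [ 0.53522918,  0.59759284, -0.59700295]]), 't': array([-0.43341573,  0.28542451,  1.18221556])}
side {'intrinsics': array([[590.83336506,   0.        , 312.80330132],
       [  0.        , 590.83336506, 239.53943453],
       [  0.        ,   0.        ,   1.        ]]), 'R': array([[-0.99997294,  0.00620092, -0.00395912],
       [ 0.00707578,  0.66323819, -0.74837493],
       [-0.00201477, -0.74838269, -0.66326412]]), 't': array([0.5795762 , 0.06024879, 1.64608605])}
{'intrinsics': array([[371.64829954,   0.        , 326.29991508],
       [  0.        , 371.64829954, 237.00746433],
       [  0.        ,   0.        ,   1.        ]]), 'tool_from_camera': array([[ 5.25589607e-04, -9.57850074e-01, -2.87268096e-01,
         7.30141184e-02],
       [ 9.99999788e-01,  3.93357960e-04,  5.18
[... 210 characters left out ...]
{'time_s': 0.1, 'joints': array([ 1.04349972e+00,  4.94123126e-01,  1.34603743e+00, -1.63895067e-05,
        1.30251702e+00, -9.54724964e-02]), 'dq': array([-0.00112208, -0.00055906, -0.00183629,  0.00075184, -0.00128121,
        0.00070384]), 'joint_torque': array([ 1.11158770e-03, -8.83604836e+01, -3.84565580e+01, -2.93323201e-04,
        5.21818700e-03, -4.72105137e-05]), 'eef_pos': array([0.26141719, 0.56737796, 0.24776934]), 'orientation': array([-1.58676796e-04,  2.14236238e-01,  9.76781726e-01, -5.18794044e-04]), 'ft_force': array([0.01732541, 0.24708069, 0.36021714]), 'wrist_torque': array([-0.03253032,  0.00942928,  0.00435062]), 'grasp_force': 0.0, 'grip_width': 1.0011493672685101}
```

View pics/scene0.png

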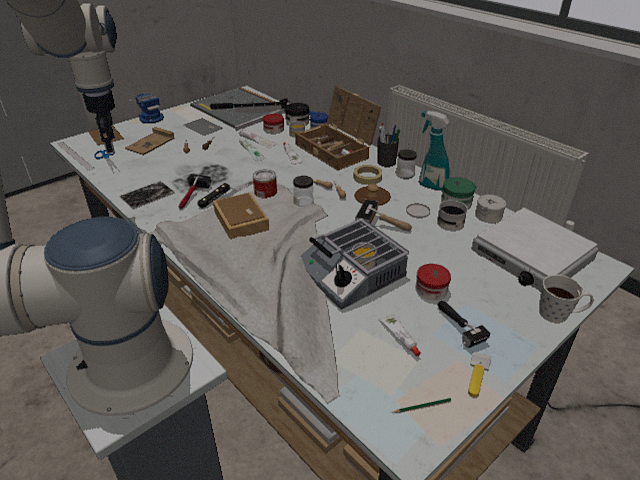

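View pics/side0.png

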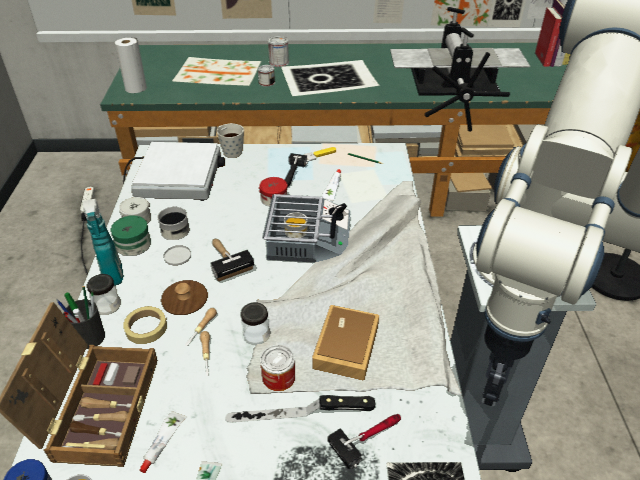

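Scene: warmer around (358,262) with the ochre tin at (365,250), dial at (342,275), grip bar at (322,246), tube at (402,337), block at (241,213). Side: warmer around (300,228), block at (346,341), tube at (333,185). I'll get rough positions by ray casting and then take a look from above.

```bash
cat > h.py <<'E'
import numpy as np, cv2
from scipy.spatial.transform import Rotation as Ro
from plant import ctrl
def rot(q): return Ro.from_quat([q[1],q[2],q[3],q[0]])
def wpose():
    s=ctrl.observe(); return rot(s["orientation"]).as_matrix(), np.array(s["eef_pos"])
def ray(name,uv,pose=None):
    p=ctrl.camera_params(name); K=p["intrinsics"]; u,v=uv
    x,y=(u-K[0,2])/K[0,0],(v-K[1,2])/K[1,1]
    if name!="wrist":
        d=p["R"].T@np.array([x,y,1]); return -p["R"].T@p["t"], d/np.linalg.norm(d)
    r=np.hypot(x,y)+1e-12; d=np.array([np.sin(r)*x/r,np.sin(r)*y/r,np.cos(r)])
    T=p["tool_from_camera"]; R,t=pose
    return R@T[:3,3]+t, R@T[:3,:3]@d
def onz(name,uv,z,pose=None):
    o,d=ray(name,uv,pose); return o+d*(z-o[2])/d[2]
def tri(rays):
    A=np.zeros((3,3)); b=np.zeros(3)
    for o,d in rays:
        P=np.eye(3)-np.outer(d,d); A+=P; b+=P@o
    X=np.linalg.solve(A,b); return X,max(np.linalg.norm((np.eye(3)-np.outer(d,d))@(X-o)) for o,d in rays)
def proj(name,X,pose=None):
    p=ctrl.camera_params(name); K=p["intrinsics"]
    if name!="wrist": c=p["R"]@X+p["t"]; c=K@c; return c[:2]/c[2]
    T=p["tool_from_camera"]; R,t=pose; c=T[:3,:3].T@(R.T@(X-t)-T[:3,3])
    r=np.arctan2(np.hypot(*c[:2]),c[2]); n=c[:2]/(np.hypot(*c[:2])+1e-12)
    return K[[0,1],[2,2]]+K[0,0]*r*n
def go(Xt,Rt=None):
    "delta to target in tool axes"
    R,t=wpose(); print("d",np.round(R.T@(np.array(Xt)-t),4), "rv",None if Rt is None else np.round(Ro.from_matrix(R.T@Rt).as_rotvec(),4))
def grab(name,tag):
    po=wpose(); im=ctrl.grab_frame(name); cv2.imwrite(f"pics/{tag}.png",im)
    np.savez(f"pics/{tag}.npz",R=po[0],t=po[1]); return im,po
def load(tag):
    d=np.load(f"pics/{tag}.npz"); return cv2.imread(f"pics/{tag}.png"),(d["R"],d["t"])
E
python3 - <<'E'
from h import *
np.set_printoptions(precision=3,suppress=True)
for n,a,b,z in (("warm",(365,250),(298,222),.06),("bar",(322,246),(337,220),.09),("block",(241,212),(346,340),.054),("tube",(402,337),(333,187),.01)):
    print(n,tri([ray("scene",a),ray("side",b)]),onz("scene",a,z),onz("side",b,z))
R,t=wpose();print(R,t)
go([.5,0,.45])
E
echo '[[1,0,0,-0.04,0,0,-0.108],[1,0,0,-0.04,0,0,-0.108],[1,0,0,-0.04,0,0,-0.108],[1,0,0,-0.04,0,0,-0.108]]' | python3 inch.py
echo '[[1,-0.024,-0.033,0,0,0,0],[1,-0.024,-0.033,0,0,0,0],[1,-0.024,-0.033,0,0,0,0],[1,-0.024,-0.033,0,0,0,0],[1,0,0,0,0,0,0]]' | python3 inch.py
echo '[[1,-0.024,-0.033,0,0,0,0],[1,-0.024,-0.033,0,0,0,0],[1,-0.024,-0.033,0,0,0,0],[1,-0.024,-0.033,0,0,0,0],[1,0,0,0,0,0,0]]' | python3 inch.py
echo '[[1,0,0,0,0,0,0],[1,0,0,0,0,0,0]]' | python3 inch.py
python3 -c "
from h import *
grab('wrist','w1')"
echo '[[1,0,-0.04,0,0,0,0],[1,0,-0.04,0,0,0,0],[1,0,-0.04,0,0,0,0],[1,0,-0.04,0,0,0,0],[1,0,-0.04,0,0,0,0]]' | python3 inch.py
echo '[[1,0,-0.04,0,0,0,0],[1,0,-0.04,0,0,0,0],[1,0,-0.02,0,0,0,0],[1,0,0,0,0,0,0],[1,0,0,0,0,0,0]]' | python3 inch.py
python3 -c "
from h import *
grab('wrist','w2')"
echo '[[1,0,-0.04,0,0,0,0],[1,0,-0.04,0,0,0,0],[1,0,-0.04,0,0,0,0],[1,0,-0.04,0,0,0,0],[1,0,-0.04,0,0,0,0]]' | python3 inch.py
echo '[[1,0,-0.02,0,0,0,0],[1,0,0,0,0,0,0],[1,0,0,0,0,0,0]]' | python3 inch.py
python3 -c "
from h import *
grab('wrist','w3')"
python3 -c "
import cv2,numpy as np
a=[cv2.imread(f'pics/w{i}.png') for i in (1,2,3)]
cv2.imwrite('pics/m1.png',cv2.resize(np.vstack([np.hstack([a[0],a[1]]),np.hstack([a[2],a[2]*0])]),(800,600),interpolation=cv2.INTER_AREA))"
```

```text
time_s: 0.43
eef_pos: [0.2613, 0.5672, 0.4099]
orientation: [-0.0, -0.003, 1.0, -0.0]
ft_force: [-0.2, 1.1, -0.2]
grip_width: 1.001
grasp_force: 0.0
time_s: 0.85
eef_pos: [0.3608, 0.4309, 0.4083]
orientation: [0.0, 0.002, 1.0, -0.001]
ft_force: [-0.3, -1.1, 0.7]
grip_width: 0.997
grasp_force: 0.0
time_s: 1.27
eef_pos: [0.457, 0.2987, 0.4079]
orientation: [0.0, 0.002, 1.0, -0.001]
ft_force: [0.9, -0.3, -0.1]
grip_width: 1.002
grasp_force: 0.0
time_s: 1.43
eef_pos: [0.4535, 0.3037, 0.4081]
orientation: [-0.0, 0.0, 1.0, 0.0]
ft_force: [0.1, -0.4, 0.7]
grip_width: 0.997
grasp_force: 0.0
time_s: 1.9
eef_pos: [0.4528, 0.1034, 0.4084]
orientation: [0.0, -0.002, 1.0, 0.0]
ft_force: [1.8, 0.4, 0.4]
grip_width: 1.0
grasp_force: 0.0
time_s: 2.32
eef_pos: [0.4536, 0.0039, 0.4083]
orientation: [0.0, 0.0, 1.0, 0.0]
ft_force: [0.5, -0.3, 0.1]
grip_width: 1.002
grasp_force: 0.0
time_s: 2.78
eef_pos: [0.4541, -0.1963, 0.4084]
orientation: [0.0, -0.002, 1.0, 0.0]
ft_force: [1.9, -0.2, -0.5]
grip_width: 0.998
grasp_force: 0.0
time_s: 3.03
eef_pos: [0.4543, -0.2156, 0.408]
orientation: [-0.0, -0.0, 1.0, 0.0]
ft_force: [0.2, -0.3, -0.2]
grip_width: 1.0
grasp_force: 0.0
```

View pics/m1.png

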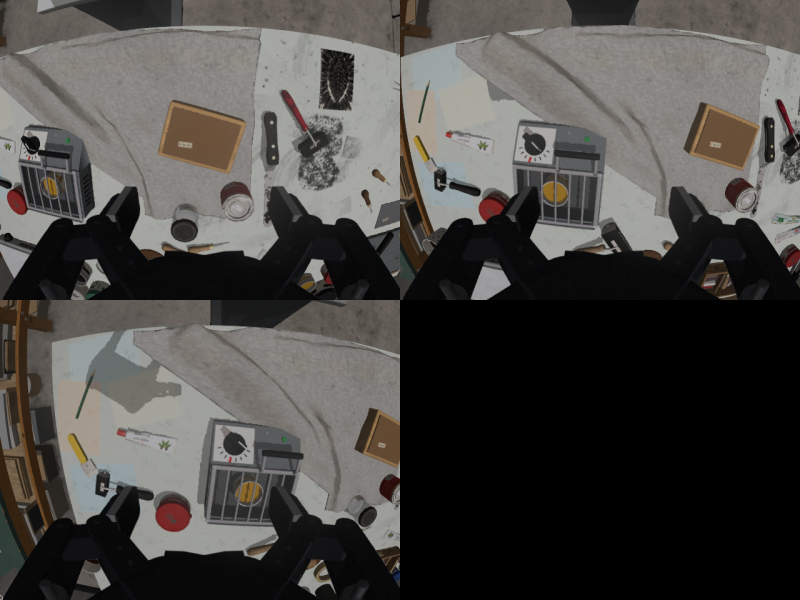

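Mosaic (each half size): w1 shows the block/tile (full-res ≈(405,275) tile tag), w2 and w3 show the warmer, with grille bar, dial with pointer, ochre tin; w3 the tube at about (295,280) wide-res. Now an enlarged crop for the warmer's corners.

```bash
python3 -c "
import cv2,numpy as np
a=cv2.imread('pics/w2.png')[180:380,160:360]; b=cv2.imread('pics/w3.png')[180:380,320:520]
f=lambda i:cv2.resize(i,(400,400),interpolation=cv2.INTER_CUBIC)
c=cv2.imread('pics/w3.png')[190:265,170:310]
c=cv2.resize(c,(373,200),interpolation=cv2.INTER_CUBIC); m=np.zeros((200,800,3),np.uint8); m[:,:373]=c
d=cv2.imread('pics/w1.png')[150:290,240:400]; d=cv2.resize(d,(228,200)); m[:,400:628]=d
m=np.vstack([np.hstack([f(a),f(b)]),m]); cv2.imwrite('pics/m2.png',cv2.convertScaleAbs(m,alpha=1.6))"
```

```text
(no output)
```

View pics/m2.png

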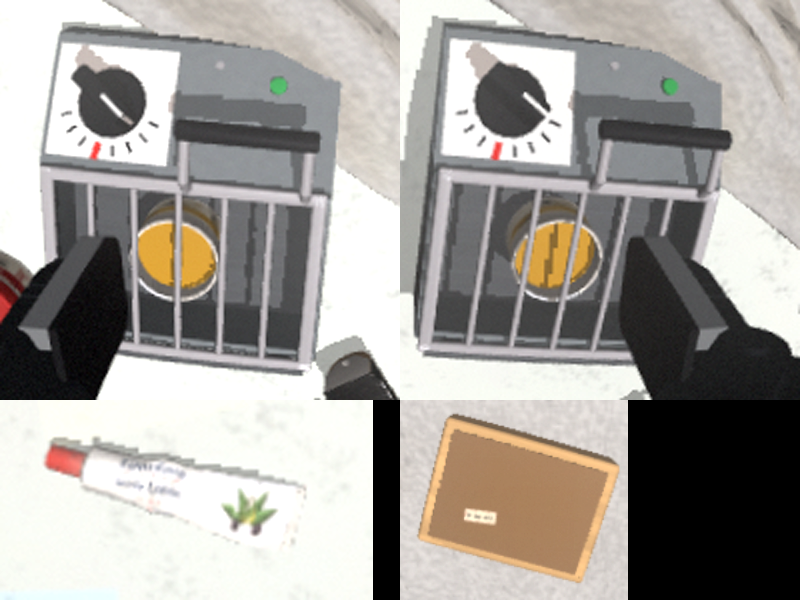

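Crop: left w2 has bar ends (177,131)/(318,142), white plate corners (62,42),(182,53),(170,167),(47,158), grille front corners (45,173),(326,198); right w3 the same items; tin rim centre (176,256)/(555,257); tube with red cap at left; tile clear in w1.

Run:
```python
from h import *
np.set_printoptions(precision=4,suppress=True)
i1,p1=load('w1');i2,p2=load('w2');i3,p3=load('w3')
pts={'barL':((177,131),(201,130)),'barR':((318,142),(330,140)),'pl0':((62,42),(47,38)),'pl1':((182,53),(177,46)),'pl2':((170,167),(173,166)),'pl3':((47,158),(41,160)),
'gFL':((45,173),(40,174)),'gFR':((326,198),(315,200)),'tinrim':((176,256),(155,257)),'red':((96,150),(97,151)),'green':((279,86),(270,87))}
P={}
for k,(a,b) in pts.items():
    a=np.array(a)/2+[160,180]; b=np.array(b)/2+[320,180]
    P[k],e=tri([ray('wrist',a,p2),ray('wrist',b,p3)]); print(k,P[k],round(e,4))
v=P['barR']-P['barL']; print('bar mid',(P['barL']+P['barR'])/2,'yaw from bar',np.arctan2(-v[0],v[1]),'len',np.linalg.norm(v))
v=P['gFR']-P['gFL']; print('yaw grille',np.arctan2(-v[0],v[1]),np.linalg.norm(v))
# tile
def rect(im,lo,hi,box,space=cv2.COLOR_BGR2HSV):
    h=cv2.cvtColor(im,space); m=cv2.inRange(h,lo,hi); z=np.zeros_like(m); x0,y0,x1,y1=box; z[y0:y1,x0:x1]=m[y0:y1,x0:x1]
    z=cv2.morphologyEx(z,cv2.MORPH_OPEN,np.ones((3,3)))
    c=max(cv2.findContours(z,cv2.RETR_EXTERNAL,cv2.CHAIN_APPROX_NONE)[0],key=cv2.contourArea); return c
hs=cv2.cvtColor(i1,cv2.COLOR_BGR2HSV); print('tile hsv',hs[220,330],'wood',hs[165,330],hs[252,300]); print('tube',i3[230,240],'cap hsv',cv2.cvtColor(i3,cv2.COLOR_BGR2HSV)[211,195])
```

```text
barL [ 0.5248 -0.0942  0.0913] 0.0001
barR [ 0.5303 -0.0044  0.0964] 0.0
pl0 [ 0.478  -0.1909  0.0288] 0.0
pl1 [ 0.4841 -0.1001  0.0341] 0.0023
pl2 [ 0.5577 -0.1058  0.0691] 0.0002
pl3 [ 0.5528 -0.1957  0.0686] 0.0001
gFL [ 0.5614 -0.1964  0.0738] 0.0005
gFR [0.5799 0.0002 0.0753] 0.0025
tinrim [ 0.6337 -0.1103  0.0554] 0.0004
red [ 0.5467 -0.1583  0.0677] 0.0001
green [ 0.5081 -0.0319  0.0434] 0.0001
bar mid [ 0.5276 -0.0493  0.0938] yaw from bar -0.061716733482031785 len 0.09010137855949053
yaw grille -0.0935976179677208 0.19751763138439538
tile hsv [ 15 117 107] wood [ 13  13 138] [ 15 110 104]
tube [167 164 165] cap hsv [  2 141 141]
```

Run:
```python
from h import *
np.set_printoptions(precision=4,suppress=True)
i1,p1=load('w1');i2,p2=load('w2');i3,p3=load('w3')
print(ctrl.observe()['joints'])
def corners(im,box,tag):
    h=cv2.cvtColor(cv2.GaussianBlur(im,(3,3),0),cv2.COLOR_BGR2HSV); x0,y0,x1,y1=box; h=h[y0:y1,x0:x1]
    s=h[...,1]>60; v=h[...,2][s]; th,_=cv2.threshold(v.reshape(-1,1).copy(),0,255,cv2.THRESH_OTSU)
    m=(s&(h[...,2]<th)&(h[...,2]>70)).astype(np.uint8)*255; m=cv2.morphologyEx(m,cv2.MORPH_OPEN,np.ones((5,5)))
    c=max(cv2.findContours(m,cv2.RETR_EXTERNAL,cv2.CHAIN_APPROX_NONE)[0],key=cv2.contourArea); c=cv2.convexHull(c)
    q=cv2.approxPolyDP(c,0.04*cv2.arcLength(c,True),True)[:,0]+[x0,y0]; print(tag,th,cv2.contourArea(c),q.tolist()); return q.astype(float)
a=corners(i1,(240,150,405,285),'w1'); b=corners(i2,(455,150,640,285),'w2')
for n,q,p in (('w1',a,p1),('w2',b,p2)):
    print(n,np.array([onz('wrist',k,.054,p) for k in q])[:,:2].tolist())
if len(a)==4==len(b):
    b=b[[np.argmin(np.linalg.norm([onz('wrist',k,.054,p2)-onz('wrist',l,.054,p1) for k in b],axis=1)) for l in a]]
    Q=np.array([tri([ray('wrist',l,p1),ray('wrist',k,p2)])[0] for l,k in zip(a,b)]); print('tile',Q,Q.mean(0))
# tube cap + ends
h=cv2.cvtColor(i3,cv2.COLOR_BGR2HSV)
for n,i,p,box in (('w3',i3,p3,(175,195,225,230)),('w2',i2,p2,(60,195,160,260))):
    h=cv2.cvtColor(i,cv2.COLOR_BGR2HSV); x0,y0,x1,y1=box
    m=(cv2.inRange(h,(0,90,60),(10,255,255))|cv2.inRange(h,(170,90,60),(180,255,255)))[y0:y1,x0:x1]; M=cv2.moments(m,True); uv=(M['m10']/M['m00']+x0,M['m01']/M['m00']+y0); print(n,'cap',uv,M['m00'],onz('wrist',uv,.012,p))
A=onz('wrist',(187.6,211.8),.012,p3);B=onz('wrist',(281.7,233.5),.005,p3);print('tube ends',A,B,np.linalg.norm(B-A),(A+B)/2)
```

```text
[-0.561   0.1924  1.3733  0.0004  1.5764 -2.1334]
w1 126.0 8408.5 [[278, 171], [384, 201], [362, 270], [260, 244]]
w2 121.0 5712.5 [[494, 176], [569, 206], [548, 265], [472, 243]]
w1 [[0.43482170806711334, 0.24160697473040454], [0.4746135286691479, 0.3807699965874973], [0.5723411052339578, 0.3540844379434477], [0.5343500216272161, 0.2135444797551685]]
w2 [[0.43636466733108265, 0.2376041034591365], [0.47498723513179997, 0.3784274121686779], [0.5710239630040846, 0.35502964781066687], [0.5337832890120271, 0.2130473469111995]]
tile [[0.4363 0.2407 0.0475]
 [0.4756 0.3814 0.0502]
 [0.571  0.3539 0.0558]
 [0.5343 0.2134 0.0532]] [0.5043 0.2974 0.0517]
w3 cap (193.69642857142858, 212.45535714285714) 112.0 [ 0.4995 -0.4137  0.012 ]
w2 cap (77.84931506849315, 215.06849315068493) 73.0 [ 0.4985 -0.4172  0.012 ]
tube ends [ 0.4983 -0.4236  0.012 ] [ 0.5345 -0.2809  0.005 ] 0.14739285409520517 [ 0.5164 -0.3523  0.0085]
```

```bash
for k in 1; do
echo '[[1,0,0.033,0,0,0,0.117],[1,-0.033,0,0,0,0,0.117],[1,0,0,0,0,0,0.117],[1,0,0,0,0,0,0.117],[1,0,0,0,0,0,0.117]]' | python3 inch.py
echo '[[1,0,0,0,0,0,0.117],[1,0,0,0,0,0,0.117],[0.3,0,0,0,0,0,0.117],[0.3,0,0,0,0,0,0.117],[0.3,0,0,0,0,0,0.117]]' | python3 inch.py
echo '[[0.3,0,0,0,0,0,0.117],[0.3,0,0,0,0,0,0.117],[0.3,0,0,0,0,0,0.117],[0.3,0,0,0,0,0,0.117],[0.3,0,0,0,0,0,0]]' | python3 inch.py
done
python3 -c "
from h import *
bar=np.array([.5276,-.0493,.093])
c,s=np.cos(-.07),np.sin(-.07)
Rt=np.array([[-s,c,0],[c,s,0],[0,0,-1]])
np.set_printoptions(precision=4,suppress=True)
print(np.linalg.det(Rt),ctrl.observe()['joints'])
go(bar+[0,0,.1],Rt)"
```

```text
time_s: 3.5
eef_pos: [0.4871, -0.1847, 0.4083]
orientation: [-0.0, 0.289, 0.957, 0.0]
ft_force: [-0.1, 0.7, -0.2]
grip_width: 1.001
grasp_force: 0.0
time_s: 3.92
eef_pos: [0.4868, -0.1848, 0.4085]
orientation: [0.0, 0.553, 0.833, 0.0]
ft_force: [0.4, -0.0, -1.1]
grip_width: 0.602
grasp_force: 0.0
time_s: 4.33
eef_pos: [0.4868, -0.185, 0.4085]
orientation: [0.0, 0.732, 0.682, 0.0]
ft_force: [-0.3, 0.2, -0.5]
grip_width: 0.297
grasp_force: 0.0
1.0 [-0.4781  0.2215  1.334   0.0003  1.5859 -0.4076]
d [0.1382 0.0311 0.2155] rv [ 0.0002 -0.0002 -0.0006]
```

```bash
echo '[[0.3,0.0345,0.0078,0.02,0,0,0],[0.3,0.0345,0.0078,0.02,0,0,0],[0.3,0.0345,0.0078,0.02,0,0,0],[0.3,0.0345,0.0078,0.02,0,0,0],[0.3,0,0,0.035,0,0,0]]' | python3 inch.py
echo '[[0.3,0,0,0.035,0,0,0],[0.3,0,0,0.035,0,0,0],[0.3,0,0,0.02,0,0,0],[0.3,0,0,0,0,0,0],[0.3,0,0,0,0,0,0]]' | python3 inch.py
python3 - <<'E'
from h import *
grab('wrist','w4'); grab('side','s4'); im=cv2.imread('pics/w4.png'); s=cv2.imread('pics/s4.png')[140:290,220:400]
cv2.imwrite('pics/m3.png',np.vstack([im[:, :],])); 
m=np.zeros((600,800,3),np.uint8); m[:360,:480]=cv2.resize(im,(480,360),interpolation=cv2.INTER_AREA); m[360:600,:288]=cv2.resize(s,(288,240)); 
m[360:600,300:620]=cv2.resize(im[200:440,200:520],(320,240)); cv2.imwrite('pics/m3.png',m)
print(ctrl.observe()['eef_pos'])
E
```

```text
time_s: 4.75
eef_pos: [0.5289, -0.0454, 0.2947]
orientation: [0.001, 0.727, 0.687, 0.002]
ft_force: [0.9, -0.0, -0.3]
grip_width: 0.296
grasp_force: 0.0
time_s: 5.17
eef_pos: [0.5266, -0.0504, 0.2033]
orientation: [-0.001, 0.729, 0.685, -0.0]
ft_force: [1.0, 0.6, 1.6]
grip_width: 0.298
grasp_force: 0.0
[ 0.52774185 -0.05112737  0.20494953]
```

View pics/m3.png

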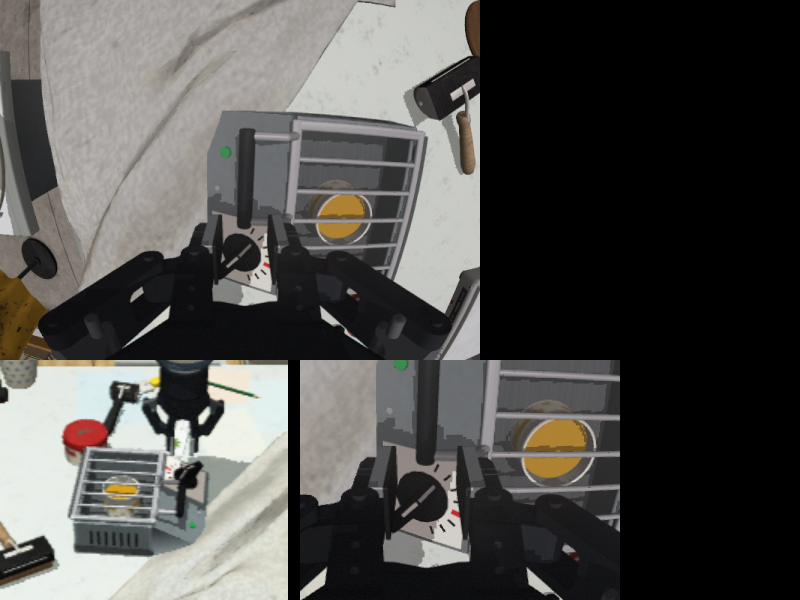

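The bar (column 246) sits midway between the fingers (217–270), so I descend and grip it.

```bash
echo '[[0.3,0,0,0.028,0,0,0],[0.3,0,0,0.028,0,0,0],[0.3,0,0,0.028,0,0,0],[0.3,0,0,0.028,0,0,0],[0.3,0,0,0,0,0,0]]' | python3 inch.py
echo '[[0.3,0,0,0,0,0,0],[0,0,0,0,0,0,0],[0,0,0,0,0,0,0],[0,0,0,0,0,0,0],[0,0,0,0,0,0,0]]' | python3 inch.py
python3 - <<'E'
from h import *
# arc table, relative to bar at shut, in tool axes: tool y = +x warmer, z down
r=np.hypot(.186,.014);a0=np.arctan2(.014,.186)
prev=None
for th in np.arange(0,1.91,.1):
    p=np.array([-r*np.cos(a0+th),r*np.sin(a0+th)])
    if prev is not None: print(round(th,2),'dy %.4f dz %.4f'%(p[0]-prev[0],-(p[1]-prev[1])))
    prev=p
E
```

```text
time_s: 5.68
eef_pos: [0.5258, -0.0512, 0.089]
orientation: [-0.001, 0.73, 0.683, -0.001]
ft_force: [-2.0, 0.9, -1.5]
grip_width: 0.298
grasp_force: 0.0
time_s: 6.1
eef_pos: [0.5271, -0.0517, 0.0935]
orientation: [0.001, 0.73, 0.683, 0.0]
ft_force: [-4.6, -0.1, 1.2]
grip_width: 0.144
grasp_force: 58.4
0.1 dy 0.0023 dz -0.0185
0.2 dy 0.0042 dz -0.0182
0.3 dy 0.0060 dz -0.0177
0.4 dy 0.0077 dz -0.0170
0.5 dy 0.0093 dz -0.0161
0.6 dy 0.0109 dz -0.0151
0.7 dy 0.0124 dz -0.0140
0.8 dy 0.0137 dz -0.0126
0.9 dy 0.0149 dz -0.0112
1.0 dy 0.0159 dz -0.0097
1.1 dy 0.0168 dz -0.0080
1.2 dy 0.0175 dz -0.0063
1.3 dy 0.0181 dz -0.0045
1.4 dy 0.0184 dz -0.0027
1.5 dy 0.0186 dz -0.0009
1.6 dy 0.0186 dz 0.0010
1.7 dy 0.0184 dz 0.0029
1.8 dy 0.0180 dz 0.0047
1.9 dy 0.0175 dz 0.0065
```

```bash
echo '[[0,0,0.0023,-0.0185,0,0,0],[0,0,0.0042,-0.0182,0,0,0],[0,0,0.006,-0.0177,0,0,0],[0,0,0.0077,-0.017,0,0,0],[0,0,0.0093,-0.0161,0,0,0]]' | python3 inch.py
echo '[[0,0,0.0109,-0.0151,0,0,0],[0,0,0.0124,-0.014,0,0,0],[0,0,0,0,0,0,0]]' | python3 inch.py
```

```text
time_s: 6.52
eef_pos: [0.5551, -0.0542, 0.1819]
orientation: [0.0, 0.73, 0.683, -0.001]
ft_force: [-6.4, -10.0, -1.3]
grip_width: 0.134
grasp_force: 58.8
time_s: 6.77
eef_pos: [0.579, -0.0564, 0.2134]
orientation: [0.001, 0.73, 0.683, -0.001]
ft_force: [-30.2, -11.6, 25.9]
grip_width: 0.136
grasp_force: 60.5
```

```bash
echo '[[0,0,-0.002,-0.002,0,0,0],[0,0,0,0,0,0,0],[0,0,0,0,0,0,0]]' | python3 inch.py
```

```text
time_s: 7.02
eef_pos: [0.5779, -0.0564, 0.2128]
orientation: [0.002, 0.73, 0.683, 0.0]
ft_force: [-3.6, -11.8, -1.7]
grip_width: 0.137
grasp_force: 60.4
```

```bash
echo '[[0,0,0.0137,-0.0128,0,0,0],[0,0,0.0147,-0.0114,0,0,0],[0,0,0.0157,-0.0099,0,0,0],[0,0,0,0,0,0,0]]' | python3 inch.py
echo '[[0,0,0.0168,-0.0083,0,0,0],[0,0,0.0175,-0.0066,0,0,0],[0,0,0.0181,-0.0047,0,0,0],[0,0,0,0,0,0,0]]' | python3 inch.py
```

```text
time_s: 7.35
eef_pos: [0.6244, -0.0601, 0.2492]
orientation: [0.004, 0.731, 0.683, 0.001]
ft_force: [-9.7, -14.3, 13.3]
grip_width: 0.135
grasp_force: 62.7
time_s: 7.68
eef_pos: [0.677, -0.0633, 0.2687]
orientation: [0.004, 0.731, 0.683, 0.002]
ft_force: [-5.6, -10.8, 18.9]
grip_width: 0.132
grasp_force: 62.2
```

```bash
echo '[[0,-0.001,0.0184,-0.0042,0,0,0],[0,0,0.0186,-0.001,0,0,0],[0,0,0.0186,0.001,0,0,0],[0,0,0,0,0,0,0]]' | python3 inch.py
echo '[[0,0,0.0184,0.0022,0,0,0],[0,0,0.018,0.0044,0,0,0],[0,0,0.009,0.003,0,0,0],[0,0,0,0,0,0,0],[0,0,0,0,0,0,0]]' | python3 inch.py
python3 - <<'E'
from h import *
x=np.array([.71,-.107,.078]); p=wpose()[1]-x; print(np.arctan2(p[2],-p[0])-.075,np.hypot(p[0],p[2]),ctrl.observe()['joints'])
E
```

```text
time_s: 8.02
eef_pos: [0.7321, -0.0686, 0.2716]
orientation: [0.003, 0.731, 0.683, 0.001]
ft_force: [-0.4, -14.0, 9.3]
grip_width: 0.137
grasp_force: 61.9
time_s: 8.43
eef_pos: [0.7757, -0.0709, 0.2618]
orientation: [0.003, 0.731, 0.683, 0.001]
ft_force: [0.8, -10.4, 1.1]
grip_width: 0.135
grasp_force: 61.7
1.8388865557078653 0.19519779777073704 [-0.16697464  0.7189236   0.87192628 -0.00194887  1.54550406 -0.09899466]
```

```bash
echo '[[0,0,0.008,0.0028,0,0,0],[0,0,0.008,0.003,0,0,0],[0,0,0,0,0,0,0],[0,0,0,0,0,0,0]]' | python3 inch.py
echo '[[0.5,0,0,0,0,0,0],[0.5,0,0,0,0,0,0],[0.5,0,0,0,0,0,0],[0.5,0,0,0,0,0,0]]' | python3 inch.py
echo '[[0.5,0,0,-0.03,0,0,0],[0.5,0,0,-0.03,0,0,0],[0.5,0,-0.02,-0.03,0,0,0],[0.5,0,-0.03,-0.02,0,0,0],[0.5,0,-0.03,-0.0,0,0,0]]' | python3 inch.py
```

```text
time_s: 8.77
eef_pos: [0.7908, -0.0727, 0.2558]
orientation: [0.002, 0.731, 0.682, -0.0]
ft_force: [-0.9, -14.6, 1.3]
grip_width: 0.13
grasp_force: 61.6
time_s: 9.1
eef_pos: [0.7906, -0.0699, 0.2538]
orientation: [0.0, 0.73, 0.683, 0.0]
ft_force: [-0.2, -0.5, 0.4]
grip_width: 0.498
grasp_force: 0.0
time_s: 9.52
eef_pos: [0.7112, -0.0647, 0.3675]
orientation: [0.003, 0.73, 0.683, 0.002]
ft_force: [1.3, -0.4, 1.0]
grip_width: 0.502
grasp_force: 0.0
```

```bash
echo '[[1,0,-0.04,0,0,0,0],[1,0,-0.04,0,0,0,0],[1,0,-0.04,0,0,0,0],[1,0,-0.04,-0.01,0,0,0],[1,-0.03,0,-0.01,0,0,-0.121]]' | python3 inch.py
echo '[[1,0,0,0,0,0,-0.121],[1,0,0,0,0,0,-0.121],[1,0,0,0,0,0,-0.121],[1,0,0,0,0,0,-0.121],[1,0,0,0,0,0,-0.121]]' | python3 inch.py
echo '[[1,0,0,0,0,0,-0.121],[1,0,0,0,0,0,-0.121],[1,0,0,0,0,0,-0.121],[1,0,0,0,0,0,-0.121],[1,0,0,0,0,0,-0.121]]' | python3 inch.py
echo '[[1,0,0,0,0,0,-0.121],[1,0,0,0,0,0,-0.121],[1,0,0,0,0,0,0],[1,0,0,0,0,0,0]]' | python3 inch.py
python3 - <<'E'
from h import *
grab('wrist','w5')
E
echo '[[1,-0.02,-0.03,0.02,0,0,0],[1,-0.02,-0.03,0.02,0,0,0],[1,-0.02,-0.02,0.02,0,0,0],[1,0,0,0,0,0,0],[1,0,0,0,0,0,0]]' | python3 inch.py
python3 - <<'E'
from h import *
grab('wrist','w6'); grab('side','s6')
a=[cv2.imread(f'pics/{k}.png') for k in ('w5','w6','s6')]
m=np.zeros((600,800,3),np.uint8)
for k in (0,1): m[:300,400*k:400*k+400]=cv2.resize(a[k],(400,300),interpolation=cv2.INTER_AREA)
m[300:,:400]=cv2.resize(a[1][200:440,160:480],(400,300)); m[300:,400:]=cv2.resize(a[2][140:290,220:420],(400,300)); cv2.imwrite('pics/m4.png',cv2.convertScaleAbs(m,alpha=1.3))
np.set_printoptions(precision=4,suppress=True)
R=[]
for k in ('w5','w6'):
    i,p=load(k); h=cv2.cvtColor(i,cv2.COLOR_BGR2HSV); mm=cv2.inRange(h,(14,140,90),(28,255,255)); mm[:150]=0
    n,l,st,c=cv2.connectedComponentsWithStats(mm); j=1+np.argmax(st[1:,4]); print(k,st[j],c[j],onz('wrist',c[j],.06,p)); R.append(ray('wrist',c[j],p))
print(tri(R))
E
```

```text
time_s: 9.93
eef_pos: [0.5415, -0.0794, 0.3823]
orientation: [-0.003, 0.688, 0.725, -0.001]
ft_force: [1.5, 0.1, 0.9]
grip_width: 1.003
grasp_force: 0.0
time_s: 10.35
eef_pos: [0.5489, -0.0839, 0.383]
orientation: [0.0, 0.437, 0.899, 0.0]
ft_force: [-0.4, 0.5, 0.0]
grip_width: 1.001
grasp_force: 0.0
time_s: 10.77
eef_pos: [0.5489, -0.0838, 0.3829]
orientation: [0.0, 0.15, 0.989, 0.0]
ft_force: [-0.1, -0.4, 0.7]
grip_width: 1.004
grasp_force: 0.0
time_s: 11.1
eef_pos: [0.549, -0.0839, 0.3828]
orientation: [0.0, 0.034, 0.999, -0.0]
ft_force: [0.0, 1.0, 0.1]
grip_width: 0.997
grasp_force: 0.0
time_s: 11.57
eef_pos: [0.6037, -0.1687, 0.3207]
orientation: [-0.001, 0.035, 0.999, 0.0]
ft_force: [-0.8, 0.1, 0.2]
grip_width: 0.999
grasp_force: 0.0
w5 [ 287  233   46   41 1452] [309.4125 252.8278] [ 0.6303 -0.1105  0.06  ]
w6 [ 353  195   54   50 2119] [379.815  219.5833] [ 0.6305 -0.1118  0.06  ]
(array([ 0.6322, -0.111 ,  0.0542]), np.float64(0.00020390434216788054))
```

View pics/m4.png

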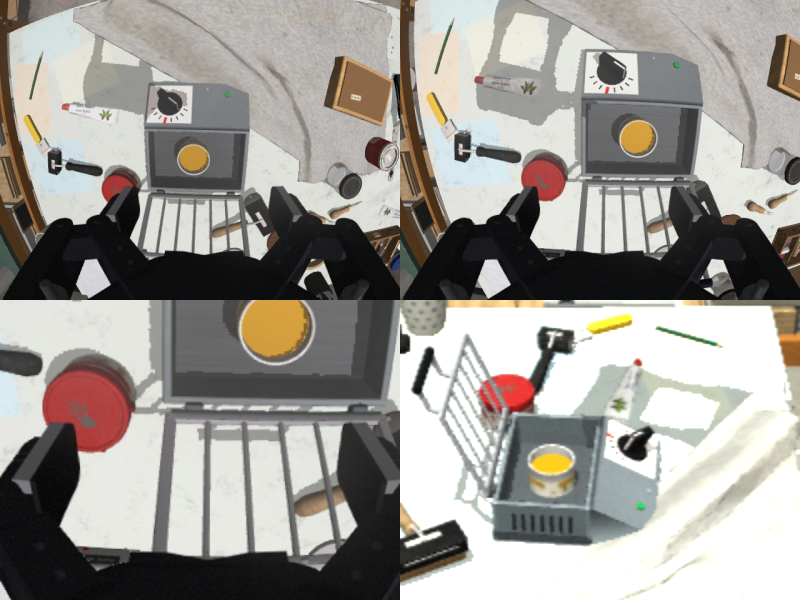

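Grille stands open by itself (side view); the ink is at w6 (380,220), w5 (309,253) in full-resolution pixels, tin centre ≈ (0.632,-0.111).

```bash
python3 -c "
from h import *
go([.632,-.111,.050])"
```

```text
d [-0.0245  0.0582  0.2729] rv None
```

```bash
echo '[[1,-0.0123,0.0291,0.02,0,0,0],[1,-0.0122,0.0291,0.02,0,0,0],[1,0,0,0.038,0,0,0],[1,0,0,0.038,0,0,0],[1,0,0,0.038,0,0,0]]' | python3 inch.py
echo '[[1,0,0,0.036,0,0,0],[1,0,0,0.023,0,0,0],[1,0,0,0,0,0,0],[1,0,0,0,0,0,0]]' | python3 inch.py
python3 -c "
from h import *
go([.632,-.111,.050]); grab('wrist','w7'); grab('scene','s7')"
echo '[[1,0,0,0.02,0,0,0],[1,0,0,0.02,0,0,0],[1,0,0,0.02,0,0,0],[1,0,0,0,0,0,0],[1,0,0,0,0,0,0]]' | python3 inch.py
python3 -c "
from h import *
go([.632,-.111,.050])"
```

```text
time_s: 12.08
eef_pos: [0.6323, -0.1098, 0.1688]
orientation: [0.002, 0.032, 0.999, -0.0]
ft_force: [1.0, -0.5, 0.2]
grip_width: 1.0
grasp_force: 0.0
time_s: 12.42
eef_pos: [0.6318, -0.1107, 0.1101]
orientation: [-0.0, 0.032, 0.999, 0.0]
ft_force: [0.6, -0.4, 1.1]
grip_width: 1.0
grasp_force: 0.0
d [-0.0002 -0.0003  0.0601] rv None
time_s: 12.93
eef_pos: [0.6325, -0.1114, 0.0509]
orientation: [0.001, 0.032, 0.999, -0.0]
ft_force: [0.1, 0.8, 0.1]
grip_width: 1.001
grasp_force: 0.0
d [0.0005 0.0004 0.0009] rv None
```

```bash
echo '[[0.6,0,0,0,0,0,0],[0.6,0,0,0,0,0,0],[0.6,0,0,0,0,0,0],[0.6,0,0,0,0,0,0],[0.6,0,0,0,0,0,0]]' | python3 inch.py
```

```text
time_s: 13.35
eef_pos: [0.6331, -0.1116, 0.052]
orientation: [0.002, 0.032, 0.999, -0.0]
ft_force: [-4.2, 1.4, 15.8]
grip_width: 0.761
grasp_force: 63.8
```

```bash
echo '[[0.6,0,0,-0.01,0,0,0],[0.6,0,0,-0.025,0,0,0],[0.6,0,0,-0.03,0,0,0],[0.6,0,0,-0.03,0,0,0],[0.6,0,0,-0.03,0,0,0]]' | python3 inch.py
echo '[[0.6,0,0,-0.025,0,0,0],[0.6,0,0,0,0,0,0],[0.6,0,0,0,0,0,0]]' | python3 inch.py
python3 -c "
from h import *
go([.504,.297,.20])"
```

```text
time_s: 13.77
eef_pos: [0.6319, -0.1114, 0.1773]
orientation: [0.001, 0.032, 0.999, -0.0]
ft_force: [-0.2, -0.8, -2.3]
grip_width: 0.761
grasp_force: 67.0
time_s: 14.02
eef_pos: [0.6327, -0.1116, 0.2021]
orientation: [0.002, 0.032, 0.999, -0.0]
ft_force: [-0.2, 0.0, -2.2]
grip_width: 0.76
grasp_force: 67.0
d [0.155  0.3994 0.0011] rv None
```

```bash
echo '[[0.6,0.006,0.0154,0,0,0,0],[0.6,0.0115,0.0295,0,0,0,0],[0.6,0.0115,0.0295,0,0,0,0],[0.6,0.0115,0.0295,0,0,0,0],[0.6,0.0115,0.0295,0,0,0,0]]' | python3 inch.py
echo '[[0.6,0.0115,0.0295,0,0,0,0],[0.6,0.0115,0.0295,0,0,0,0],[0.6,0.0115,0.0295,0,0,0,0],[0.6,0.0115,0.0295,0,0,0,0],[0.6,0.0115,0.0295,0,0,0,0]]' | python3 inch.py
echo '[[0.6,0.0115,0.0295,0,0,0,0],[0.6,0.0115,0.0295,0,0,0,0],[0.6,0.0115,0.0295,0,0,0,0],[0.6,0.006,0.0154,0,0,0,0],[0.6,0,0,0,0,0,0]]' | python3 inch.py
echo '[[0.6,0,0,0.02,0,0,0],[0.6,0,0,0.02,0,0,0],[0.6,0,0,0.01,0,0,0],[0.6,0,0,0,0,0,0],[0.6,0,0,0,0,0,0]]' | python3 inch.py
python3 - <<'E'
from h import *
go([.504,.297,.084]); grab('side','s8'); grab('scene','c8')
m=np.hstack([cv2.resize(cv2.imread('pics/s8.png')[240:400,260:460],(400,320)),cv2.resize(cv2.imread('pics/c8.png')[130:290,150:350],(400,320))]); cv2.imwrite('pics/m5.png',m)
E
```

```text
time_s: 14.43
eef_pos: [0.587, 0.0268, 0.1984]
orientation: [-0.001, 0.033, 0.999, 0.0]
ft_force: [1.1, -0.0, -1.7]
grip_width: 0.762
grasp_force: 67.0
time_s: 14.85
eef_pos: [0.5391, 0.1776, 0.1985]
orientation: [-0.001, 0.032, 0.999, -0.0]
ft_force: [0.7, 0.4, -1.0]
grip_width: 0.758
grasp_force: 67.0
time_s: 15.27
eef_pos: [0.5048, 0.2854, 0.1984]
orientation: [-0.001, 0.031, 1.0, -0.0]
ft_force: [-0.4, -0.1, -1.0]
grip_width: 0.762
grasp_force: 67.0
time_s: 15.68
eef_pos: [0.5068, 0.282, 0.149]
orientation: [-0.001, 0.033, 0.999, -0.0]
ft_force: [0.6, -0.7, -0.7]
grip_width: 0.756
grasp_force: 67.0
d [0.0036 0.0148 0.065 ] rv None
```

View pics/m5.png

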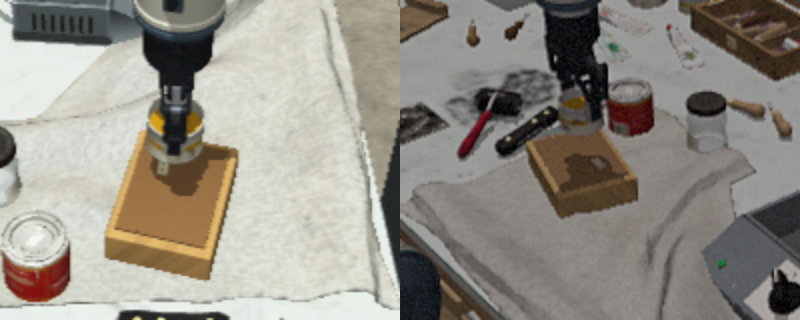

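Tin is held upright above the block (side view at left, tin rim about (175,130) in the crop). Correct the sideways offset and lower, softly at the end.

```bash
echo '[[0.6,0.0036,0.0148,0,0,0,0],[0.6,0,0,0.025,0,0,0],[0.6,0,0,0.025,0,0,0],[0.6,0,0,0.008,0,0,0],[0.6,0,0,0,0,0,0]]' | python3 inch.py
echo '[[0.6,0,0,0.002,0,0,0],[0.6,0,0,0.002,0,0,0],[0.6,0,0,0,0,0,0],[0.6,0,0,0,0,0,0]]' | python3 inch.py
```

```text
time_s: 16.2
eef_pos: [0.5038, 0.2969, 0.0904]
orientation: [-0.001, 0.032, 0.999, -0.001]
ft_force: [-1.0, -1.1, -2.4]
grip_width: 0.758
grasp_force: 67.1
time_s: 16.53
eef_pos: [0.505, 0.2975, 0.0882]
orientation: [0.001, 0.032, 0.999, 0.0]
ft_force: [-0.4, 0.1, -1.4]
grip_width: 0.756
grasp_force: 67.1
```

```bash
echo '[[0.6,0,0,0.0015,0,0,0],[0.6,0,0,0,0,0,0],[0.6,0,0,0,0,0,0]]' | python3 inch.py
echo '[[0.6,0,0,0.0015,0,0,0],[0.6,0,0,0,0,0,0],[0.6,0,0,0,0,0,0]]' | python3 inch.py
```

```text
time_s: 16.78
eef_pos: [0.5047, 0.2974, 0.0862]
orientation: [0.0, 0.032, 0.999, 0.0]
ft_force: [-0.0, -0.8, 1.2]
grip_width: 0.759
grasp_force: 67.4
time_s: 17.03
eef_pos: [0.5047, 0.2974, 0.086]
orientation: [0.001, 0.032, 0.999, 0.0]
ft_force: [-6.8, -3.8, 28.3]
grip_width: 0.762
grasp_force: 70.2
```

```bash
echo '[[0.6,0,0,-0.001,0,0,0],[1,0,0,0,0,0,0],[1,0,0,0,0,0,0],[1,0,0,0,0,0,0],[1,0,0,0,0,0,0]]' | python3 inch.py
echo '[[1,0,0,-0.015,0,0,0],[1,0,0,-0.03,0,0,0],[1,0,0,-0.04,0,0,0],[1,0,0,-0.04,0,0,0],[1,0,0,-0.04,0,0,0]]' | python3 inch.py
python3 - <<'E'
from h import *
# tube: tool y across tube => tool x along tube axis
d=np.array([.0362,.1427]);d/=np.linalg.norm(d)
for s in (1,-1):
    x=np.r_[s*d,0]; z=np.array([0,0,-1.]); Rt=np.c_[x,np.cross(z,x),z]; go([.516,-.352,.25],Rt)
print(ctrl.observe()['joints'])
grab('side','s9'); i,p=load('s9')
h=cv2.cvtColor(i,cv2.COLOR_BGR2HSV); mm=cv2.inRange(h,(18,150,120),(30,255,255)); mm[:240]=0;mm[:, :300]=0
mm[400:]=0; n,l,st,c=cv2.connectedComponentsWithStats(mm); j=1+np.argmax(st[1:,4]); print(st[j],c[j],onz('side',c[j],.088))
E
```

```text
time_s: 17.45
eef_pos: [0.5045, 0.2973, 0.0852]
orientation: [-0.0, 0.032, 0.999, -0.0]
ft_force: [0.3, -0.3, 0.0]
grip_width: 0.999
grasp_force: 0.0
time_s: 17.87
eef_pos: [0.5041, 0.2972, 0.252]
orientation: [-0.0, 0.032, 0.999, -0.0]
ft_force: [2.2, 0.9, -0.9]
grip_width: 1.001
grasp_force: 0.0
d [-0.0539 -0.647   0.0022] rv [-9.0000e-04 -2.0000e-04  1.7545e+00]
d [-0.0539 -0.647   0.0022] rv [ 2.0000e-04 -9.0000e-04 -1.3871e+00]
[ 4.30640253e-01  4.34109098e-01  1.44126598e+00 -1.00993951e-05
  1.26704503e+00 -1.07538770e+00]
[335 316  26  16 304] [347.48684211 323.38486842] [0.50090264 0.29532408 0.088     ]
```

```bash
echo '[[1,-0.0034,-0.0404,0,0,0,0],[1,-0.0034,-0.0404,0,0,0,0],[1,-0.0034,-0.0404,0,0,0,0],[1,-0.0034,-0.0404,0,0,0,0],[1,-0.0034,-0.0404,0,0,0,0]]' | python3 inch.py
echo '[[1,-0.0034,-0.0404,0,0,0,0],[1,-0.0034,-0.0404,0,0,0,0],[1,-0.0034,-0.0404,0,0,0,0],[1,-0.0034,-0.0404,0,0,0,0],[1,-0.0034,-0.0404,0,0,0,0]]' | python3 inch.py
echo '[[1,-0.0034,-0.0404,0,0,0,0],[1,-0.0034,-0.0404,0,0,0,0],[1,-0.0034,-0.0404,0,0,0,0],[1,-0.0034,-0.0404,0,0,0,0],[1,0,0,0,0,0,0.117]]' | python3 inch.py
echo '[[1,0,0,0,0,0,0.117],[1,0,0,0,0,0,0.117],[1,0,0,0,0,0,0.117],[1,0,0,0,0,0,0.117],[1,0,0,0,0,0,0.117]]' | python3 inch.py
echo '[[1,0,0,0,0,0,0.117],[1,0,0,0,0,0,0.117],[1,0,0,0,0,0,0.117],[1,0,0,0,0,0,0.117],[1,0,0,0,0,0,0.117]]' | python3 inch.py
echo '[[1,0,0,0,0,0,0.117],[1,0,0,0,0,0,0.117],[1,0,0,0,0,0,0.117],[1,0,0,0,0,0,0.117],[1,0,0,0,0,0,0]]' | python3 inch.py
python3 - <<'E'
from h import *
grab('wrist','w10'); go([.516,-.352,.25])
E
echo '[[1,0.03,0,-0.02,0,0,0],[1,0.03,0,-0.02,0,0,0],[1,0.02,0,-0.02,0,0,0],[1,0,0,0,0,0,0],[1,0,0,0,0,0,0]]' | python3 inch.py
python3 - <<'E'
from h import *
grab('wrist','w11'); go([.516,-.352,.25])
a=[cv2.imread(f'pics/{k}.png') for k in ('w10','w11')]
cv2.imwrite('pics/m6.png',np.hstack([cv2.resize(k[:,120:520],(400,480)) for k in a]))
E
```

```text
time_s: 18.33
eef_pos: [0.508, 0.093, 0.2503]
orientation: [-0.0, 0.032, 0.999, -0.0]
ft_force: [1.7, -0.2, -0.5]
grip_width: 0.999
grasp_force: 0.0
time_s: 18.75
eef_pos: [0.5119, -0.11, 0.2503]
orientation: [0.0, 0.032, 0.999, 0.0]
ft_force: [0.8, -0.4, 0.3]
grip_width: 0.999
grasp_force: 0.0
time_s: 19.17
eef_pos: [0.5154, -0.2767, 0.25]
orientation: [0.0, 0.089, 0.996, -0.001]
ft_force: [-1.5, 0.3, -1.2]
grip_width: 1.0
grasp_force: 0.0
time_s: 19.58
eef_pos: [0.5153, -0.2701, 0.2501]
orientation: [-0.0, 0.377, 0.926, 0.0]
ft_force: [-0.4, 0.6, 0.3]
grip_width: 1.0
grasp_force: 0.0
time_s: 20.0
eef_pos: [0.5153, -0.2701, 0.2501]
orientation: [-0.0, 0.628, 0.778, -0.0]
ft_force: [0.4, -0.1, -1.0]
grip_width: 1.001
grasp_force: 0.0
time_s: 20.42
eef_pos: [0.5153, -0.2701, 0.2501]
orientation: [-0.0, 0.791, 0.611, -0.0]
ft_force: [-0.3, 1.0, 0.1]
grip_width: 0.999
grasp_force: 0.0
d [-0.0793  0.0207  0.0001] rv None
time_s: 20.88
eef_pos: [0.5357, -0.1919, 0.3113]
orientation: [0.001, 0.788, 0.616, 0.0]
ft_force: [0.6, -0.2, -0.2]
grip_width: 1.0
grasp_force: 0.0
d [-0.1593  0.0201  0.0603] rv None
```

View pics/m6.png

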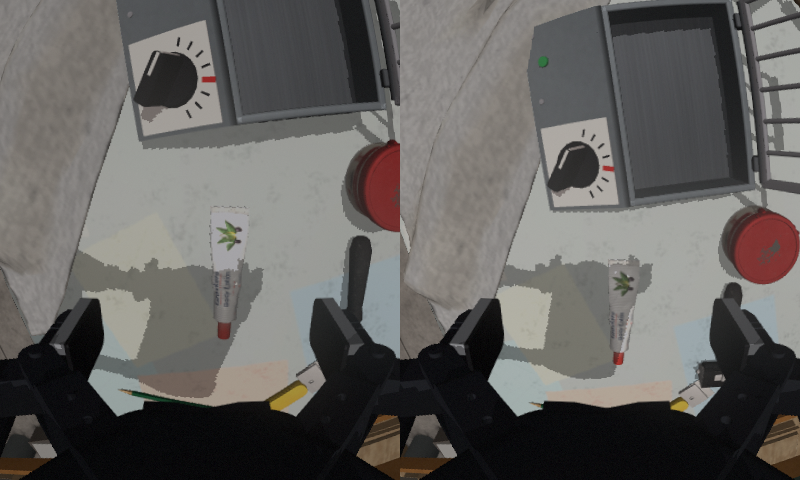

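Tube in w10: tail (350,207), cap end (344,338); in w11: tail (344,261), cap end (338,364) in full pixels; well empty, its outer rim corners in w11 about (324,5),(455,1),(348,208),(473,190).

Run:
```python
from h import *
np.set_printoptions(precision=4,suppress=True)
_,a=load('w10');_,b=load('w11')
E=[tri([ray('wrist',u,a),ray('wrist',v,b)]) for u,v in (((350,207),(344,261)),((344,338),(338,364)))]
print(E)
A=[onz('wrist',u,.006,a) for u in ((350,207),(344,338))];B=[onz('wrist',u,.006,b) for u in ((344,261),(338,364))]
print(A,B,np.mean(A+B,axis=0)); d=A[0]-A[1]; print('len',np.linalg.norm(d),'ang',np.degrees(np.arctan2(d[1],d[0])))
C=np.array([onz('wrist',u,.072,b) for u in ((324,5),(455,1),(348,208),(473,190))]); print(C,C.mean(0))
O=np.array([.636,-.102]);c,s=np.cos(-.07),np.sin(-.07);M=np.array([[c,-s],[s,c]])
for q in ((-.068,.103),(.068,.103),(-.068,-.103),(.068,-.103)): print('exp',O+M@q)
go([.516,-.352,.015])
```

```text
[(array([ 0.5372, -0.2808,  0.0083]), np.float64(0.00023445665764885973)), (array([ 0.4971, -0.4174,  0.0261]), np.float64(0.0001617564318552316))]
[array([ 0.5375, -0.2814,  0.006 ]), array([ 0.4951, -0.43  ,  0.006 ])] [array([ 0.5369, -0.2816,  0.006 ]), array([ 0.4942, -0.4319,  0.006 ])] [ 0.5159 -0.3562  0.006 ]
len 0.15456881330406091 ang 74.09597538275823
[[ 0.5822  0.0023  0.072 ]
 [ 0.7147 -0.0154  0.072 ]
 [ 0.5562 -0.2026  0.072 ]
 [ 0.6891 -0.214   0.072 ]] [ 0.6356 -0.1074  0.072 ]
exp [0.5754 0.0055]
exp [ 0.711 -0.004]
exp [ 0.561 -0.2  ]
exp [ 0.6966 -0.2095]
d [-0.1593  0.02    0.2953] rv None
```

```bash
echo '[[1,-0.0395,0.005,0,0,0,0.035],[1,-0.0395,0.005,0,0,0,0],[1,-0.0395,0.005,0,0,0,0],[1,-0.0395,0.005,0,0,0,0],[1,0,0,0.035,0,0,0]]' | python3 inch.py
echo '[[1,0,0,0.035,0,0,0],[1,0,0,0.035,0,0,0],[1,0,0,0.035,0,0,0],[0.7,0,0,0.035,0,0,0],[0.7,0,0,0.035,0,0,0]]' | python3 inch.py
echo '[[0.7,0,0,0.03,0,0,0],[0.7,0,0,0,0,0,0],[0.7,0,0,0,0,0,0]]' | python3 inch.py
python3 -c "
from h import *
go([.517,-.351,.018]); im,_=grab('wrist','w12'); cv2.imwrite('pics/m7.png',im)"
```

```text
time_s: 21.35
eef_pos: [0.5115, -0.359, 0.279]
orientation: [0.005, 0.801, 0.599, 0.0]
ft_force: [-0.3, -0.6, -0.6]
grip_width: 1.001
grasp_force: 0.0
time_s: 21.77
eef_pos: [0.51, -0.3505, 0.0977]
orientation: [-0.001, 0.8, 0.6, -0.0]
ft_force: [0.8, -0.8, -0.7]
grip_width: 0.749
grasp_force: 0.0
time_s: 22.02
eef_pos: [0.51, -0.3499, 0.0689]
orientation: [-0.002, 0.8, 0.6, -0.001]
ft_force: [0.1, 0.2, 0.4]
grip_width: 0.699
grasp_force: 0.0
d [0.0009 0.0072 0.0509] rv None
```

View pics/m7.png

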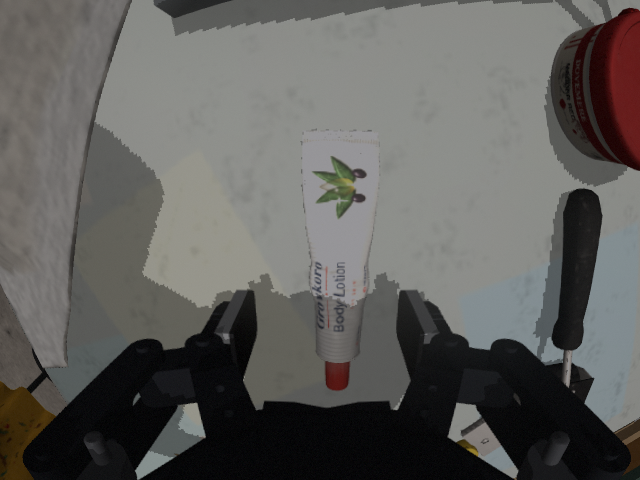

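The tube lies between the jaws (axis column ≈339 against jaw centre ≈328), matching the 7 mm sideways correction. Descend and grip.

```bash
echo '[[0.7,0.001,0.007,0.01,0,0,0],[0.7,0,0,0.02,0,0,0],[0.7,0,0,0.02,0,0,0],[0.7,0,0,0,0,0,0],[0.7,0,0,0,0,0,0]]' | python3 inch.py
echo '[[0.1,0,0,0,0,0,0],[0.1,0,0,0,0,0,0],[0.1,0,0,0,0,0,0],[0.1,0,0,0,0,0,0],[0.1,0,0,0,0,0,0]]' | python3 inch.py
echo '[[0.1,0,0,-0.02,0,0,0],[0.1,0,0,-0.04,0,0,0],[0.1,0,0,-0.04,0,0,0],[0.1,0,0,-0.04,0,0,0],[0.1,0,0,-0.04,0,0,0]]' | python3 inch.py
python3 - <<'E'
from h import *
c,s=np.cos(-.09),np.sin(-.09)
Rt=np.array([[-s,c,0],[c,s,0],[0,0,-1]]); go([.636,-.105,.2],Rt)
grab('side','s13'); cv2.imwrite('pics/m8.png',cv2.resize(cv2.imread('pics/s13.png')[100:300,200:440],(720,600)))
E
```

```text
time_s: 22.48
eef_pos: [0.5189, -0.3513, 0.021]
orientation: [0.0, 0.8, 0.6, 0.0]
ft_force: [-0.2, -0.2, 0.8]
grip_width: 0.699
grasp_force: 0.0
time_s: 22.9
eef_pos: [0.5191, -0.3516, 0.0223]
orientation: [0.001, 0.8, 0.6, 0.0]
ft_force: [-2.3, 1.9, 14.4]
grip_width: 0.342
grasp_force: 58.2
time_s: 23.32
eef_pos: [0.5183, -0.3509, 0.2034]
orientation: [0.001, 0.8, 0.6, 0.0]
ft_force: [1.7, -1.0, -0.9]
grip_width: 0.34
grasp_force: 59.9
d [0.2691 0.0441 0.0034] rv [ 0.0011  0.0005 -0.194 ]
```

View pics/m8.png

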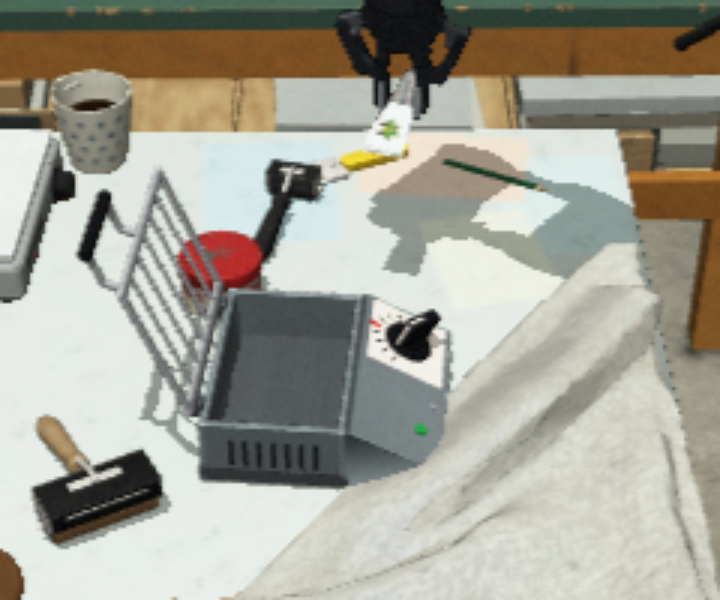

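Tube gripped and level in the air (side crop (395,120)). Carry it over the well.

```bash
echo '[[0.1,0.0385,0.0063,0,0,0,0],[0.1,0.0385,0.0063,0,0,0,0],[0.1,0.0385,0.0063,0,0,0,0],[0.1,0.0385,0.0063,0,0,0,0],[0.1,0.0385,0.0063,0,0,0,0]]' | python3 inch.py
echo '[[0.1,0.0385,0.0063,0,0,0,0],[0.1,0.0381,0.0063,0,0,0,0],[0.1,0,0,0,0,0,-0.097],[0.1,0,0,0,0,0,-0.097],[0.1,0,0,0,0,0,0]]' | python3 inch.py
python3 - <<'E'
from h import *
c,s=np.cos(-.09),np.sin(-.09)
Rt=np.array([[-s,c,0],[c,s,0],[0,0,-1]]); go([.636,-.105,.042],Rt)
E
```

```text
time_s: 23.78
eef_pos: [0.6032, -0.1735, 0.2015]
orientation: [0.001, 0.8, 0.6, 0.0]
ft_force: [0.3, -0.7, -0.7]
grip_width: 0.345
grasp_force: 60.0
time_s: 24.2
eef_pos: [0.6365, -0.1043, 0.2012]
orientation: [0.0, 0.736, 0.677, 0.0]
ft_force: [-1.0, -0.5, 0.2]
grip_width: 0.338
grasp_force: 60.0
d [-0.0007 -0.0006  0.1592] rv [0.001  0.0002 0.0065]
```

```bash
echo '[[0.1,0,0,0.03,0,0,0],[0.1,0,0,0.03,0,0,0],[0.1,0,0,0.03,0,0,0],[0.1,0,0,0.03,0,0,0],[0.1,0,0,0.02,0,0,0]]' | python3 inch.py
echo '[[0.1,0,0,0.01,0,0,0],[0.1,0,0,0.004,0,0,0],[0.1,0,0,0,0,0,0],[0.1,0,0,0,0,0,0]]' | python3 inch.py
echo '[[0.1,0,0,0.002,0,0,0],[0.1,0,0,0,0,0,0],[0.1,0,0,0,0,0,0]]' | python3 inch.py
```

```text
time_s: 24.62
eef_pos: [0.6352, -0.1054, 0.0584]
orientation: [-0.001, 0.74, 0.673, -0.0]
ft_force: [-0.3, -0.8, -0.5]
grip_width: 0.342
grasp_force: 60.0
time_s: 24.95
eef_pos: [0.6369, -0.1055, 0.0477]
orientation: [0.001, 0.739, 0.674, 0.0]
ft_force: [0.5, -0.6, 0.5]
grip_width: 0.338
grasp_force: 60.0
time_s: 25.2
eef_pos: [0.6366, -0.1052, 0.0452]
orientation: [0.0, 0.738, 0.675, 0.0]
ft_force: [-0.4, 0.0, 0.2]
grip_width: 0.339
grasp_force: 60.0
```

```bash
echo '[[0.1,0,0,0.0015,0,0,0],[0.1,0,0,0,0,0,0],[0.1,0,0,0,0,0,0]]' | python3 inch.py
echo '[[0.1,0,0,0.0015,0,0,0],[0.1,0,0,0,0,0,0],[0.1,0,0,0,0,0,0]]' | python3 inch.py
```

```text
time_s: 25.45
eef_pos: [0.6361, -0.1051, 0.0429]
orientation: [-0.0, 0.738, 0.675, -0.0]
ft_force: [-0.5, 0.4, -1.0]
grip_width: 0.338
grasp_force: 60.0
time_s: 25.7
eef_pos: [0.6363, -0.1051, 0.0423]
orientation: [0.0, 0.738, 0.675, 0.0]
ft_force: [-4.5, 0.6, 15.7]
grip_width: 0.345
grasp_force: 61.6
```

```bash
echo '[[0.6,0,0,-0.001,0,0,0],[0.6,0,0,0,0,0,0],[0.6,0,0,0,0,0,0],[0.6,0,0,0,0,0,0],[0.6,0,0,0,0,0,0]]' | python3 inch.py
echo '[[0.6,0,0,-0.02,0,0,0],[0.6,0,0,-0.04,0,0,0],[0.6,0,0,-0.04,0,0,0],[0.6,0,0,-0.04,0,0,0],[0.6,0,0,-0.04,0,0,0]]' | python3 inch.py
cat >> h.py <<'E'
O=np.array([.636,-.104,0]); Rw=Ro.from_euler('z',-.08).as_matrix()
a27=np.radians(27); nW=Rw@np.array([-np.sin(a27),0,np.cos(a27)]); uW=Rw@np.array([np.cos(a27),0,np.sin(a27)]); lW=Rw@np.array([0,1.,0])
base=O+Rw@np.array([-.126+.028*np.sin(a27),-.055,.077-.028*np.cos(a27)])
def onpanel(name,uv,h,pose):
    o,d=ray(name,uv,pose); P=base+h*nW; X=o+d*(nW@(P-o))/(nW@d); X=X-P; return X@lW,X@uW   # left, up-slope
E
python3 - <<'E'
from h import *
np.set_printoptions(precision=4,suppress=True)
grab('wrist','w14'); grab('side','s14'); grab('scene','c14')
for k in ('w2','w3','w5','w6','w10','w11'):
    im,p=load(k); g=cv2.cvtColor(im,cv2.COLOR_BGR2GRAY); hs=cv2.cvtColor(im,cv2.COLOR_BGR2HSV)
    # whole region rectified by ray casting: every pixel near dial on plane 37 mm
    c=proj('wrist',base+.037*nW,p).astype(int); pts=[];dark=[];red=[]
    for v in range(c[1]-45,c[1]+46):
        for u in range(c[0]-45,c[0]+46):
            if not(0<=u<640 and 0<=v<480): continue
            L,U=onpanel('wrist',(u,v),.037,p)
            if np.hypot(L,U)<.021 and g[v,u]>90 and hs[v,u,1]<60: pts.append((L,U))
            if np.hypot(L,U)<.03 and g[v,u]<45: dark.append(onpanel('wrist',(u,v),.006,p))
            if hs[v,u,1]>120 and (hs[v,u,0]<8 or hs[v,u,0]>172) and g[v,u]>30:
                q=onpanel('wrist',(u,v),0,p)
                if .02<np.hypot(*q)<.05: red.append(q)
    pts=np.array(pts,np.float32)
    if len(pts)>4:
        vx,vy,x,y=cv2.fitLine(pts,cv2.DIST_HUBER,0,.01,.01).ravel()
        print(k,len(pts),'mean L,U',pts.mean(0),'phi',np.arctan(vx/vy) , 'dark c',np.mean(dark,axis=0),'red',len(red),np.mean(red,axis=0) if red else None)
E
```

```text
time_s: 26.12
eef_pos: [0.6361, -0.1051, 0.0422]
orientation: [-0.0, 0.738, 0.675, -0.0]
ft_force: [0.2, 0.9, -0.1]
grip_width: 0.598
grasp_force: 0.0
time_s: 26.53
eef_pos: [0.6358, -0.105, 0.2242]
orientation: [-0.0, 0.738, 0.675, -0.0]
ft_force: [0.7, -0.5, -0.0]
grip_width: 0.6
grasp_force: 0.0Traceback (most recent call last):
  File "<stdin>", line 11, in <module>
  File "h.py", line 40, in onpanel
    o,d=ray(name,uv,pose); P=base+h*nW; X=o+d*(nW@(P-o))/(nW@d); X=X-P; return X@lW,X@uW   # left, up-slope
        ~~~^^^^^^^^^^^^^^
  File "h.py", line 8, in ray
    p=ctrl.camera_params(name); K=p["intrinsics"]; u,v=uv
ValueError: time passes only in moves, steps and waits
```

```bash
sed -i 's/ctrl.camera_params(name)/cp(name)/' h.py
cat >> h.py <<'E'
_c={}
def cp(n):
    if n not in _c: _c[n]=ctrl.camera_params(n)
    return _c[n]
E
cat > dial.py <<'E'
from h import *
import sys
np.set_printoptions(precision=4,suppress=True)
for k in sys.argv[1:]:
    im,p=load(k); g=cv2.cvtColor(im,cv2.COLOR_BGR2GRAY); hs=cv2.cvtColor(im,cv2.COLOR_BGR2HSV)
    c=proj('wrist',base+.037*nW,p).astype(int); pts=[];red=[];plate=[]
    for v in range(max(c[1]-70,0),min(c[1]+71,480)):
        for u in range(max(c[0]-70,0),min(c[0]+71,640)):
            if g[v,u]>80 and hs[v,u,1]<60:
                q=onpanel('wrist',(u,v),.037,p)
                if np.hypot(*q)<.019: pts.append(q)
            if hs[v,u,1]>120 and (hs[v,u,0]<8 or hs[v,u,0]>172) and g[v,u]>30:
                q=onpanel('wrist',(u,v),0,p)
                if .02<np.hypot(*q)<.05: red.append(q)
    pts=np.array(pts,np.float32).reshape(-1,2)
    if len(pts)>4:
        vx,vy,x,y=cv2.fitLine(pts,cv2.DIST_HUBER,0,.01,.01).ravel()
        r=np.mean(red,axis=0) if red else None
        print(k,len(pts),'mean',pts.mean(0),'lo',pts.min(0),'hi',pts.max(0),'phi',round(float(np.arctan(vx/vy)),3),'red',r, 'redphi', None if r is None else np.arctan2(r[0],r[1]))
E
python3 dial.py w2 w3 w5 w6 w10 w11 w14
```

```text
w2 124 mean [-0.005   0.0018] lo [-0.0188 -0.0184] hi [0.017  0.0158] phi 1.333 red [-0.0081  0.0318] redphi -0.24855175778642463
w3 94 mean [ 0.0106 -0.0044] lo [-0.0023 -0.0186] hi [0.0179 0.0103] phi 0.247 red [-0.0071  0.031 ] redphi -0.22422002837691954
w5 145 mean [ 0.0023 -0.0071] lo [-0.0189 -0.0185] hi [0.0158 0.0106] phi 0.511 red [-0.0079  0.0311] redphi -0.24885295770666122
w6 306 mean [ 0.0082 -0.0067] lo [-0.0082 -0.0183] hi [0.0187 0.0104] phi 0.675 red [-0.0076  0.0306] redphi -0.24471299048340775
w10 453 mean [ 0.0082 -0.0066] lo [-0.0079 -0.0189] hi [0.0189 0.0105] phi 0.636 red [-0.007   0.0317] redphi -0.21663990257846766
w11 322 mean [ 0.0071 -0.0062] lo [-0.0185 -0.0188] hi [0.019  0.0111] phi 0.746 red [-0.0074  0.0316] redphi -0.22890369185727813
w14 377 mean [ 0.0022 -0.0022] lo [-0.0186 -0.019 ] hi [0.0188 0.0176] phi -0.976 red [-0.0081  0.0313] redphi -0.25362778462869623
```

Run:
```python
from h import *
np.set_printoptions(precision=4,suppress=True)
for k,a,b in (('w2',(210,226.5),(225,242)),('w3',(382,227),(392.5,237)),('w10',(277,52),(269,75)),('w11',(287,147),(278,165))):
    im,p=load(k); A=np.array(onpanel('wrist',a,.037,p));B=np.array(onpanel('wrist',b,.037,p)); d=A-B; print(k,A,B,np.arctan(d[0]/d[1]),np.linalg.norm(d))
    # components of bright pixels around the line
    g=cv2.cvtColor(im,cv2.COLOR_BGR2GRAY); c=((np.array(a)+b)/2).astype(int); s=g[c[1]-14:c[1]+15,c[0]-14:c[0]+15]
    m=(s>75).astype(np.uint8); n,l,st,ce=cv2.connectedComponentsWithStats(m,connectivity=4)
    for j in range(1,n):
        if st[j,4]>6:
            ys,xs=np.where(l==j); q=np.array([onpanel('wrist',(x+c[0]-14,y+c[1]-14),.037,p) for x,y in zip(xs,ys)],np.float32); vx,vy,_,_=cv2.fitLine(q,cv2.DIST_L2,0,.01,.01).ravel(); print('   ',st[j,4],q.mean(0),q.min(0),q.max(0),'phi',np.arctan(vx/vy))
c=np.cos
for ph in (.9,):
    x=np.cos(ph)*uW+np.sin(ph)*lW; Rt=np.c_[x,np.cross(-nW,x),-nW]; go(base+.17*nW,Rt)
```

```text
w2 [ 0.002  -0.0016] [0.0247 0.017 ] 0.8850474988896824 0.029354805561358582
    9 [ 0.0287 -0.0103] [ 0.0265 -0.0122] [ 0.0298 -0.007 ] phi 0.43883878
    66 [0.0126 0.0071] [ 0.0021 -0.0024] [0.0246 0.0158] phi 0.91310966
    67 [0.0279 0.0206] [0.015  0.0099] [0.0335 0.0256] phi -0.9204889
    30 [0.0005 0.0251] [-0.0047  0.0207] [0.011  0.0271] phi 1.3739012
w3 [ 0.0036 -0.0004] [0.0176 0.0113] 0.8746695108248304 0.018303436633368583
    367 [0.0199 0.0048] [ 0.0023 -0.0142] [0.0291 0.0236] phi -0.002002434
w10 [0.0185 0.0111] [0.0026 0.0002] 0.967140745253032 0.019316473752230178
    412 [0.0151 0.0019] [ 0.0026 -0.0095] [0.0259 0.0203] phi 0.44069654
w11 [0.0212 0.0125] [ 0.0056 -0.0012] 0.8496182546442289 0.02079903800078194
    344 [ 0.0175 -0.003 ] [ 0.0014 -0.014 ] [0.029  0.0178] phi 0.88743824
    108 [0.0127 0.0088] [ 0.0015 -0.0016] [0.0208 0.0224] phi 0.71163833
d [-0.0556 -0.1919  0.0213] rv [-0.446   0.1591  0.649 ]
```

```bash
echo '[[0.45,-0.011,-0.0384,0.004,0,0,0],[0.45,-0.011,-0.0384,0.004,0,0,0],[0.45,-0.011,-0.0384,0.004,0,0,0],[0.45,-0.011,-0.0384,0.004,0,0,0],[0.45,-0.011,-0.0384,0.004,0,0,0]]' | python3 inch.py
echo '[[0.45,0,0,0,-0.0637,0.0227,0.0927],[0.45,0,0,0,-0.0637,0.0227,0.0927],[0.45,0,0,0,-0.0637,0.0227,0.0927],[0.45,0,0,0,-0.0637,0.0227,0.0927]]' | python3 inch.py
echo '[[0.45,0,0,0,-0.0637,0.0227,0.0927],[0.45,0,0,0,-0.0637,0.0227,0.0927],[0.45,0,0,0,-0.0637,0.0227,0.0927],[0.45,0,0,0,0,0,0],[0.45,0,0,0,0,0,0]]' | python3 inch.py
cat > aim.py <<'E'
from h import *
import sys
ph,h,L,U=map(float,sys.argv[1:]); x=np.cos(ph)*uW+np.sin(ph)*lW; go(base+h*nW+L*lW+U*uW,np.c_[x,np.cross(-nW,x),-nW])
print(ctrl.observe()['joints'].round(3))
E
python3 aim.py .9 .17 .0005 -.001
python3 - <<'E'
from h import *
np.set_printoptions(precision=4,suppress=True)
im,p=grab('wrist','w15'); g=cv2.cvtColor(im,cv2.COLOR_BGR2GRAY); c=proj('wrist',base+.037*nW,p).astype(int); print(c)
for th in (70,90,110):
    s=g[c[1]-40:c[1]+41,c[0]-40:c[0]+41]; n,l,st,ce=cv2.connectedComponentsWithStats((s>th).astype(np.uint8),connectivity=4)
    for j in range(1,n):
        if 20<st[j,4]<600:
            ys,xs=np.where(l==j); q=np.array([onpanel('wrist',(x+c[0]-40,y+c[1]-40),.037,p) for x,y in zip(xs,ys)],np.float32); vx,vy,_,_=cv2.fitLine(q,cv2.DIST_L2,0,.01,.01).ravel(); print(th,st[j,4],q.mean(0),q.min(0),q.max(0),'phi',np.arctan(vx/vy))
E
```

```text
time_s: 27.1
eef_pos: [0.4375, -0.1423, 0.2013]
orientation: [-0.001, 0.738, 0.675, -0.0]
ft_force: [-0.6, -0.7, 1.0]
grip_width: 0.455
grasp_force: 0.0
time_s: 27.43
eef_pos: [0.4394, -0.1429, 0.2019]
orientation: [0.063, 0.844, 0.519, 0.119]
ft_force: [0.4, 0.4, -0.9]
grip_width: 0.458
grasp_force: 0.0
time_s: 27.85
eef_pos: [0.439, -0.1422, 0.2016]
orientation: [0.107, 0.892, 0.389, 0.202]
ft_force: [-0.4, 0.3, 0.6]
grip_width: 0.449
grasp_force: 0.0
d [ 0.0009  0.0023 -0.0005] rv [-0.009   0.0044  0.0014]
[-0.6    0.215  2.129  0.542  0.448 -0.302]
[332 229]
70 207 [0.0122 0.0075] [ 0.0015 -0.0013] [0.0234 0.0168] phi 0.8971398
90 169 [0.0122 0.0079] [ 0.002  -0.0008] [0.023  0.0167] phi 0.9120915
110 21 [0.0209 0.0141] [0.0187 0.0123] [0.0229 0.0161] phi 0.9827782
110 115 [0.0107 0.0064] [ 0.002  -0.0008] [0.0189 0.0132] phi 0.8937369
110 134 [-0.0367  0.0029] [-0.0421 -0.0056] [-0.0335  0.01  ] phi -0.12391074
```

```bash
echo '[[0.45,0.001,0.003,0.0,-0.009,0.0044,0],[0.45,0,0,0.03,0,0,0],[0.45,0,0,0.03,0,0,0],[0.45,0,0,0.03,0,0,0],[0.45,0,0,0,0,0,0]]' | python3 inch.py
echo '[[0.45,0,0,0,0,0,0]]' | python3 inch.py
python3 aim.py .9 .030 .001 -.0012
```

```text
time_s: 28.32
eef_pos: [0.4838, -0.1469, 0.1253]
orientation: [0.11, 0.891, 0.388, 0.208]
ft_force: [-0.7, 0.1, -0.5]
grip_width: 0.453
grasp_force: 0.0
time_s: 28.4
eef_pos: [0.4821, -0.1464, 0.1276]
orientation: [0.11, 0.891, 0.388, 0.208]
ft_force: [-0.7, -0.1, 0.2]
grip_width: 0.451
grasp_force: 0.0
d [-0.0015 -0.0026  0.054 ] rv [ 0.0008 -0.0033  0.0012]
[-0.547  0.434  2.139  0.987  0.251 -0.724]
```

```bash
echo '[[0.45,-0.0015,-0.0026,0.01,0,0,0],[0.45,0,0,0.01,0,0,0],[0.45,0,0,0,0,0,0]]' | python3 inch.py
python3 aim.py .9 .030 .001 -.0012
```

```text
time_s: 28.65
eef_pos: [0.4889, -0.1469, 0.1099]
orientation: [0.111, 0.891, 0.388, 0.209]
ft_force: [-0.7, 0.2, 0.7]
grip_width: 0.45
grasp_force: 0.0
d [-0.0002 -0.0012  0.0351] rv [ 0.0044 -0.0042  0.0013]
[-0.538  0.483  2.143  1.197  0.22  -0.932]
```

```bash
echo '[[0.45,0,-0.001,0.009,0,0,0],[0.45,0,0,0.009,0,0,0],[0.45,0,0,0,0,0,0]]' | python3 inch.py
python3 aim.py .9 .030 .001 -.0012
```

```text
time_s: 28.9
eef_pos: [0.4966, -0.1469, 0.0937]
orientation: [0.111, 0.891, 0.388, 0.209]
ft_force: [1.0, 0.1, 0.3]
grip_width: 0.451
grasp_force: 0.0
d [-0.0003 -0.0003  0.0172] rv [ 0.0048 -0.0045  0.0008]
[-0.528  0.528  2.14   1.388  0.204 -1.117]
```

```bash
echo '[[0.45,0,0,0.009,0,0,0],[0.45,0,0,0.008,0,0,0],[0.45,0,0,0,0,0,0],[0.45,0,0,0,0,0,0]]' | python3 inch.py
python3 aim.py .9 .030 .001 -.0012
echo '[[0,0,0,0,0,0,0],[0,0,0,0,0,0,0],[0,0,0,0,0,0,0],[0,0,0,0,0,0,0]]' | python3 inch.py
python3 aim.py .9 .030 .001 -.0012
```

```text
time_s: 29.23
eef_pos: [0.5038, -0.1475, 0.0788]
orientation: [0.111, 0.891, 0.387, 0.209]
ft_force: [-0.2, 0.0, -0.5]
grip_width: 0.451
grasp_force: 0.0
d [-0.0001  0.0001  0.0006] rv [ 0.0044 -0.004   0.0001]
[-0.519  0.568  2.133  1.558  0.197 -1.283]
time_s: 29.57
eef_pos: [0.5037, -0.1477, 0.0787]
orientation: [0.111, 0.891, 0.387, 0.208]
ft_force: [-5.6, -0.6, 14.1]
grip_width: 0.15
grasp_force: 58.5
d [0.0002 0.0001 0.0006] rv [ 0.005  -0.0034 -0.0001]
[-0.519  0.569  2.134  1.564  0.196 -1.288]
```

```bash
echo '[[0,0,0,-0.001,0,0,0.05],[0,0,0,0,0,0,0.1],[0,0,0,0,0,0,0.1],[0,0,0,0,0,0,0.1],[0,0,0,0,0,0,0]]' | python3 inch.py
python3 aim.py .55 .030 .001 -.0012
```

```text
time_s: 29.98
eef_pos: [0.5038, -0.148, 0.079]
orientation: [0.073, 0.946, 0.223, 0.225]
ft_force: [6.4, -2.6, -9.3]
grip_width: 0.148
grasp_force: 62.9
d [ 0.0001 -0.0004  0.0008] rv [ 0.0035 -0.0046 -0.0071]
[-0.519  0.568  2.133  1.554  0.196 -0.921]
```

```bash
echo '[[0,0,0,0,0,0,0.1],[0,0,0,0,0,0,0.1],[0,0,0,0,0,0,0.1],[0,0,0,0,0,0,0.1]]' | python3 inch.py
echo '[[0,0,0,0,0,0,0.1],[0,0,0,0,0,0,0.1],[0,0,0,0,0,0,0.1],[0,0,0,0,0,0,0.055],[0,0,0,0,0,0,0]]' | python3 inch.py
python3 aim.py -.2 .030 .001 -.0012
```

```text
time_s: 30.32
eef_pos: [0.504, -0.1485, 0.0791]
orientation: [0.027, 0.971, 0.031, 0.235]
ft_force: [6.2, -6.8, -7.9]
grip_width: 0.146
grasp_force: 63.0
time_s: 30.73
eef_pos: [0.5039, -0.1489, 0.0791]
orientation: [-0.014, 0.961, -0.141, 0.236]
ft_force: [5.4, -7.9, -8.5]
grip_width: 0.15
grasp_force: 63.0
d [-0.0006 -0.0012  0.0008] rv [ 0.0012 -0.0063 -0.0098]
[-0.52   0.568  2.132  1.554  0.195 -0.169]
```

```bash
echo '[[0.45,0,0,0,0,0,0],[0.45,0,0,0,0,0,0],[0.45,0,0,0,0,0,0],[0.45,0,0,0,0,0,0]]' | python3 inch.py
echo '[[0.45,0,0,-0.012,0,0,0],[0.45,0,0,-0.015,0,0,0],[0.45,0,0,-0.02,0,0,0],[0.45,0,0,-0.02,0,0,0],[0.45,0,0,-0.02,0,0,0]]' | python3 inch.py
echo '[[0.45,0,0,-0.03,0,0,0],[0.45,0,0,-0.03,0,0,0],[0.45,0,0,0,0,0,0],[0.45,0,0,0,0,0,0]]' | python3 inch.py
python3 - <<'E'
from h import *
np.set_printoptions(precision=4,suppress=True)
im,p=grab('wrist','w16'); g=cv2.cvtColor(im,cv2.COLOR_BGR2GRAY); c=proj('wrist',base+.037*nW,p).astype(int); print(c,ctrl.observe()['joints'])
for th in (70,90,110):
    s=g[c[1]-40:c[1]+41,c[0]-40:c[0]+41]; n,l,st,ce=cv2.connectedComponentsWithStats((s>th).astype(np.uint8),connectivity=4)
    for j in range(1,n):
        if 20<st[j,4]<600:
            ys,xs=np.where(l==j); q=np.array([onpanel('wrist',(x+c[0]-40,y+c[1]-40),.037,p) for x,y in zip(xs,ys)],np.float32); vx,vy,_,_=cv2.fitLine(q,cv2.DIST_L2,0,.01,.01).ravel(); print(th,st[j,4],q.mean(0),q.min(0),q.max(0),'phi',np.arctan(vx/vy))
E
```

```text
time_s: 31.07
eef_pos: [0.5031, -0.1474, 0.0787]
orientation: [-0.015, 0.962, -0.138, 0.235]
ft_force: [-0.6, 0.3, 0.4]
grip_width: 0.449
grasp_force: 0.0
time_s: 31.48
eef_pos: [0.4631, -0.1443, 0.1553]
orientation: [-0.015, 0.962, -0.138, 0.235]
ft_force: [1.3, 0.1, 0.7]
grip_width: 0.445
grasp_force: 0.0
time_s: 31.82
eef_pos: [0.4367, -0.1424, 0.2096]
orientation: [-0.014, 0.962, -0.138, 0.237]
ft_force: [-0.7, -0.1, -0.5]
grip_width: 0.45
grasp_force: 0.0
[327 227] [-0.6092  0.1965  2.1362  0.5608  0.4502  0.7822]
70 204 [-0.0027  0.013 ] [-0.0068  0.0002] [0.0016 0.0263] phi -0.21049258
90 167 [-0.0024  0.0128] [-0.0063  0.0004] [0.0015 0.0255] phi -0.22925349
110 108 [-0.0022  0.0108] [-0.0052  0.001 ] [0.0009 0.0206] phi -0.20366342
```

Run:
```python
from h import *
np.set_printoptions(precision=4,suppress=True)
grab('side','s17')
for name,k in (('side','s17'),('wrist','w14')):
    im,p=load(k); q=np.array([proj(name,O+Rw@np.array([a,b,.03]),p) for a,b in ((-.056,-.09),(.056,-.09),(.056,.09),(-.056,.09))])
    m=np.zeros(im.shape[:2],np.uint8); cv2.fillPoly(m,[q.astype(np.int32)],255)
    g=cv2.cvtColor(im,cv2.COLOR_BGR2GRAY); h=cv2.cvtColor(im,cv2.COLOR_BGR2HSV)
    t=((g>110)|((h[...,1]>120)&((h[...,0]<8)|(h[...,0]>172))&(g>35))).astype(np.uint8)*(m>0)
    n,l,st,ce=cv2.connectedComponentsWithStats(t.astype(np.uint8)); print(k,'n',sorted(st[1:,4])[-3:])
    j=1+np.argmax(st[1:,4]); ys,xs=np.where(l==j); P=np.array([(Rw.T@(onz(name,(x,y),.035,p)-O))[:2] for x,y in zip(xs,ys)]); print(P.min(0),P.max(0),P.mean(0))
im,p=load('s17'); h=cv2.cvtColor(im,cv2.COLOR_BGR2HSV); mm=cv2.inRange(h,(18,150,120),(30,255,255)); mm[:280]=0;mm[:,:320]=0;mm[400:]=0
n,l,st,c=cv2.connectedComponentsWithStats(mm); j=1+np.argmax(st[1:,4]); print('tin',onz('side',c[j],.088))
def bar(k):
    im=cv2.imread(f'pics/{k}.png'); g=cv2.cvtColor(im,cv2.COLOR_BGR2GRAY)[150:200,215:265]; ys,xs=np.where(g<50); return len(xs),xs.mean()+215,ys.mean()+150
print(bar('s13'),bar('s17'))
```

```text
s17 n [np.int32(385)]
[-0.0537 -0.0831] [0.0569 0.0598] [-0.0024  0.007 ]
w14 n [np.int32(25), np.int32(286), np.int32(5319)]
[-0.0185 -0.0555] [0.0206 0.078 ] [0.0003 0.0176]
tin [0.5006 0.2952 0.088 ]
(181, np.float64(227.4364640883978), np.float64(169.9668508287293)) (180, np.float64(227.23888888888888), np.float64(169.85))
```

Dial, tube, tin and grille all check out, and the arm is clear of everything.

```bash
python3 -c "
from plant import ctrl
print(ctrl.finish_job())"
```

```text
the job is handed in; nothing more can be done
None
```

I've handed in the job with all four steps done in order at about 32 s of the 72 s: the grille stands open, the tin is on the tile, the tube lies in the well, and the dial is within about 0.03 rad of 1.40 by my measurement. `finish_job()` returned no verdict, and I didn't re-measure the bystanders' positions.

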